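# Clip the mirror pivot shaft

## Robot

A 6-joint arm with a two-finger parallel gripper is mounted at the origin on the work surface. World frame = base frame: x ahead of the robot, y to its left, z up, the work surface at z = 0. Lengths are in m, angles in rad, forces in N, time in s.
With the tool pointing down it reaches from about 0.3 to 0.75 m from the base axis. Payload 8.5 kg.
Tool frame: the origin (TCP) lies on the centre line of the jaws, within the pads' length; the fingertips stand 8 mm ahead of it and the grasp point (between the pads) lies 11 mm behind it (manip.finger_overhang is the distance from the TCP to the fingertips, in m); z points along the fingers, y is the direction in which the jaws open and shut (so a half turn about z gives the same grasp; the last joint's range is limited). The gripper opens to 85 mm and grips with 20 to 120 N. Pads are 22 mm wide; open, the fingers measure 114 mm over their backs; the gripper's body (76 mm by 85 mm) begins 54 mm behind the grasp point. The pads swing forward as they close: fully open they stand 13 mm farther back than shut.
Start: joints at [-1.391, 0.381, 1.297, -0, 1.464, -0.215], TCP at [0.212, -0.508, 0.239] pointing down, gripper open.
Joint ranges: [-3.11, 3.11], [-0.89, 2.33], [0.22, 2.48], [-1.42, 4.56], [0.17, 2.85], [-2.88, 2.88]. Speed limits (rad/s): [2.39, 2.39, 3.14, 3.14, 3.14, 3.14].

## Interface

Orientations are given as [roll, pitch, yaw] about the fixed x, y, z axes, in that order (R = Rz(yaw) Ry(pitch) Rx(roll)).
In Python, from cell import manip, cams gives the robot as it stands.
- The arm moves only by the tool step_arm, never from a script. Its argument "commands" is a list of rows, each a list of 7 numbers: the finger opening in m, from 0 to 0.0854, then the shift along the tool's x, y, z in m, then the turn, a rotation vector about the tool's x, y, z in degrees. A call has 1 to 10 rows; each row is the pose to reach, as a shift and turn from the pose measured when the call began, along the tool's axes at that moment; what a row does not reach only later rows make up. A row lasts 1/12 s, in which the tool goes at most 41.7 mm and 7.16 degrees, less where a joint would pass 70% of its speed; a pose out of reach is approached as far as the arm can. A call with a gripper value outside its range is refused whole. The fingers move at their own pace and stop on an object; the grip force is fixed at half the most. Time passes only in rows, so rows that repeat a pose let the fingers close. It gives the time, the measured TCP pose, the force and the opening at its end, in the units of the state.
- manip.get_state(): the state, without advancing time (a new reading comes with each control period).
- cams.snapshot(name): name is "scene" or "top" or "wrist"; returns (picture, depth): 400x640x3 uint8, red, green, blue; 400x640 float32, m along the optical axis (not along the pixel's ray), 0 where there is no reading.
- cams.camera_model(name): a dict with "fx", "fy", "cx", "cy" (pixels), "R" (3x3) and "t" (3): a world point X has camera coordinates R X + t. Camera axes: x right, y down, z forward; pixel columns grow to the right and rows downward; lengths in m; the calibration is good to about 2 mm. A picture is of the moment at which its call begins: read the wrist's pose just before it. camera_model takes no time and is no camera call; for the wrist camera it gives the pose at the moment of the call.
- manip.job_done(): hands the job in, once; it reports no verdict.
The state is a dict: "time_s": time; "qpos": joint angles; "qvel": joint speeds; "joint_efforts": joint torques, N m; "tool_pos": TCP position; "eef_rot": TCP orientation; "force": force on the tool from outside, world axes, zero at the start; "ft_torque": the same for the moment, N m; "finger_gap": finger opening in m.
Only numpy, scipy, OpenCV 4.12 (cv2) and the standard library are available. Lean on these libraries where they do the work, as an engineer would, in place of code of your own. Each camera call takes 0.05 s, during which the arm holds its last target.

## Task

The pivot shaft of the mirror stand has lost its retaining clip. Take the larger of the two steel clips out of its holder and push it along the stand's narrow tongue, open end first, sideways into the groove under the shaft's head until it snaps fully home; the holder hides its tab and the stand's side guides leave no finger room beside it, so set it down on the tongue and take it again by its tab to push it in. Let go of it, and leave the smaller clip and everything else where they are.

Things in the scene. Friction and masses are not known exactly. Their poses are not given: they have to be found in the camera images.
- clip_bore (a point): The larger clip: a flat level fork of plain steel, 6 mm thick, about 90 g. Point: centre of its bore, half-way up the 6 mm. x points out of the open mouth, z up. Mouth 20 mm wide between two arms 10 mm wide each (40 mm over all); the arms reach x = +18 mm, their tips flared inside as lead-in. Solid cross bar behind the bore, x = -10 to -19 mm.
- clip_side_grip (a point): Middle of the larger clip between its flat parallel outer sides (40 mm apart along y, from x = -19 to +13 mm of the bore), 8 mm behind the bore centre, half-way up the 6 mm thickness: where to grip it across the sides. Axes as the clip's.
- clip_tab (a point): Centre of the larger clip's upright tab: a steel block 22 mm long (x), 10 mm thick (y), 24 mm tall from the clip's underside, on a 10 mm wide stalk. It lies 40 mm behind the bore centre, and this point 9 mm above the bore point. Axes as the clip's.
- clip: The larger clip as a whole, its origin at the bore centre on its underside, axes as its bore point. Two sprung round nubs at x = +6 mm stand 2 mm into the mouth from either arm; each gives way by up to 4 mm, at about 1.4 N per mm, so that the clip snaps over the 18 mm groove under a push of some 6 to 14 N.
- small_clip_bore (a point): The smaller clip, for another shaft, not to be used: same shape and same tab, but only 28 mm wide over all, mouth 12 mm. Point at its bore centre, half-way up its 6 mm thickness; x out of the mouth.
- holder_a: Fixed grey holder of the larger clip. Origin on the table under the bore, x the way the mouth points. A rest 20 mm wide, 30 mm tall (x = -52 to +14 mm) carries the clip, whose sides overhang it; base 84 x 50 mm, 6 mm thick. A roof (x = -61 to -27 mm, 34 mm wide, 59 to 63 mm above the table) covers the tab, 5 mm above it, with a wall behind. The clip comes out 30 mm along +x, then up.
- holder_b: Holder of the same shape and axes in which the smaller clip lies. The two holders may change places.
- groove (a point): Groove in the mirror stand's fixed upright pivot shaft: where the seated clip's bore point comes to lie, 48 mm above the table. x: the direction in which the clip is pushed in, mouth first; z up. Groove 18 mm in diameter, 9 mm tall, from the flat bearing plate (45 mm above the table) up to the shaft's head (28 mm in diameter, top 62 mm above the table).
- tongue (a point): Middle of the top of the stand's tongue, 66 mm behind the groove (x = -66 mm), 45 mm above the table, level with the bearing plate and in line with it: 24 mm wide, 12 mm thick, from x = -30 to -102 mm of the groove. The clip can lie on it, its sides overhanging, and be slid along it into the groove. Axes as the groove's.
- stand: The fixed grey mirror stand; origin on the table under the groove, axes as the groove's. Bearing plate 66 mm wide, x = -30 to +26 mm. On it, either side, guides 8 mm tall, 45 mm apart inside, x = -24 to +26 mm, flared ends to -33 mm. Foot plate 70 mm wide, 8 mm thick, x = -100 to +50 mm. A mirror on a black arm stands at x = +95 mm, 64 mm wide, top 108 mm above the table.
- screwdriver: Bystander: 150 mm screwdriver lying on the table.
- lens_post: Bystander: round lens in a 48 mm black ring on a steel post, about 95 mm tall, standing; origin under its foot.
- lens_cell: Bystander: black ring 50 mm across, 12 mm tall; origin centre of underside.
- weight: Bystander: steel cylinder 44 mm across, 30 mm tall; origin centre of underside.
- cleaner: Bystander: amber bottle 48 mm across, 110 mm tall; origin centre of underside.
- post_base: Bystander: aluminium foot 75 x 25 mm with a round socket, 43 mm tall; origin centre of underside.
- screw_tray: Bystander: grey open tray 90 x 70 x 25 mm; origin centre of underside.
Not all that is in view belongs to the job. What is shaped like the stand but turquoise is not meant. What is shaped like the clip but brown or turquoise is not meant.

How it is judged:
By the outcome, as a careful person would: the job done as asked, in the order asked, and still so for the second after the job is handed in, with the robot touching nothing.
It also fails if it takes over 48 s, if anything falls off the work surface, if the arm or the gripper's body presses on something with over 40 N, if the wrist force passes 120 N, or if a joint passes its speed limit or range.

## Working session

There is one attempt and no reset: what is moved stays moved. The work goes in short steps, Python scripts to look and compute and a tool call to move; the robot and the scene stay as the last step left them, time stands still between calls to the robot, and variables do not carry over. Pictures are saved under pics/ and viewed, and the job is handed in when it is done.

Besides the shell and the picture viewer there is one more tool, called in YAML: its name, and indented under it one key for each argument. step_arm: Moves the arm, as the interface text tells. Its arguments: {"type":"object","properties":{"commands":{"type":"array","items":{"type":"array","items":{"type":"number"}}}},"required":["commands"]}

```bash
ls; mkdir -p pics; python3 - <<'E'
from cell import manip,cams
import cv2
for n in("scene","top","wrist"):
    m=cams.camera_model(n);p,d=cams.snapshot(n)
    cv2.imwrite(f"pics/{n}0.png",p[:,:,::-1]);print(n,m)
    import numpy as np
    np.savez(f"{n}0.npz",p=p,d=d,R=m["R"],t=m["t"],k=[m["fx"],m["fy"],m["cx"],m["cy"]])
s=manip.get_state();print(s, manip.finger_overhang)
E
```

```text
pics
scene {'fx': 459.7119216535005, 'fy': 459.7119216535005, 'cx': 314.8543019195859, 'cy': 199.1653988805786, 'R': array([[-0.69607464,  0.71783585,  0.01384894],
       [ 0.42435368,  0.42689554, -0.79855129],
       [-0.57914079, -0.54997445, -0.60176744]]), 't': array([ 0.33914872, -0.15132185,  1.56499712])}
top {'fx': 378.05792010986835, 'fy': 378.05792010986835, 'cx': 321.5905380886206, 'cy': 204.75221255086151, 'R': array([[-0.01843689, -0.99982115,  0.00421335],
       [-0.98904392,  0.01762051, -0.1465662 ],
       [ 0.14646574, -0.00686942, -0.98919189]]), 't': array([0.00690591, 0.48374392, 1.0679655 ])}
wrist {'fx': 342.39827621271206, 'fy': 342.39827621271206, 'cx': 325.9886198247026, 'cy': 196.51376003313604, 'R': array([[ 3.84088621e-01, -9.23296132e-01, -4.28566987e-04],
       [-8.90446150e-01, -3.70545753e-01,  2.64199734e-01],
       [-2.44093396e-01, -1.01094496e-01, -9.64467893e-01]]), 't': array([-0.55064306, -0.03377014,  0.37954933])}
{'time_s': 0.15, 'qpos': array([-1.39130974e+00,  3.81081358e-01,  1.29802851e+00, -5.09046483e-05,
        1.46357171e+00, -2.15305617e-01]), 'qvel': array([-0.00041623, -0.00312814, -0.00278677, -0.00246113,  0.00065244,
       -0.00097858]), 'joint_efforts': array([ 1.49492334e-03, -4.48624170e+01, -2.31343836e+01, -2.25284875e-04,
        3.88715474e-03, -2.11486235e-05]), 'tool_pos': array([ 0.21148523, -0.5074961 ,  0.23885166]), 'eef_rot': array([-3.14051806e+00, -1.83207189e-04,  3.94797581e-01]), 'force': array([-0.08632385,  0.31129995, -0.15155086]), 'ft_torque': array([ 0.02220192, -0.06259901, -0.01249401]), 'finger_gap': 0.08520669079580556} 0.008
```

View pics/scene0.png

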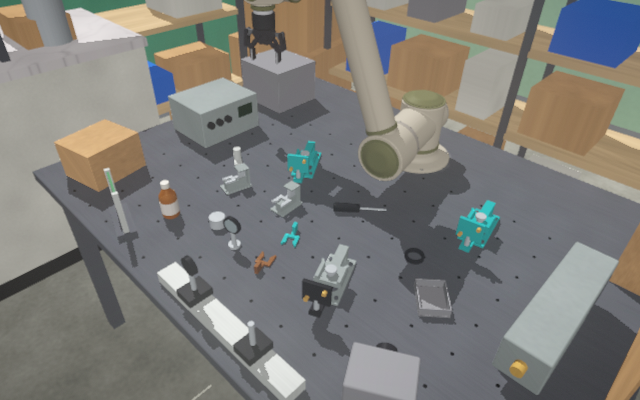

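View pics/top0.png

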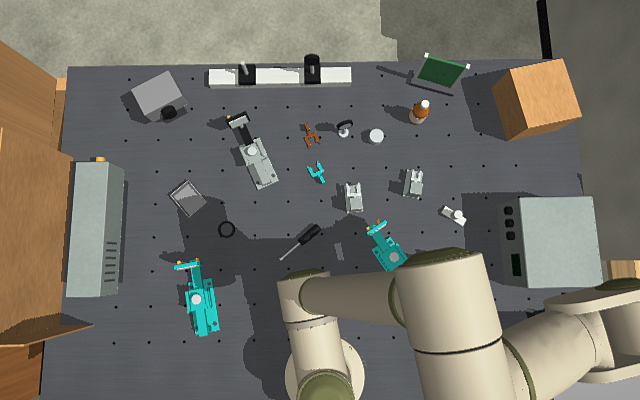

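View pics/wrist0.png

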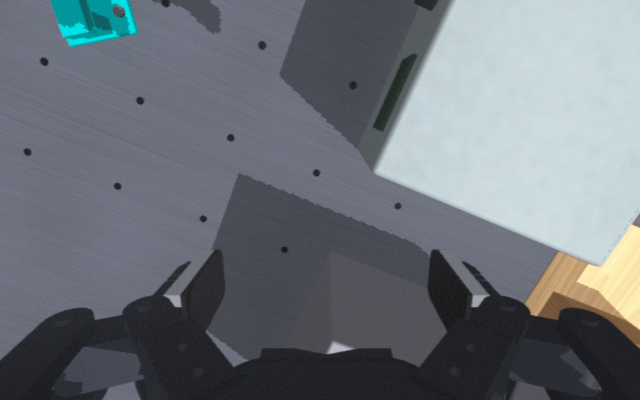

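The scene view shows the grey stand at (335,275), holders at about (288,200) and (237,175), and turquoise and brown decoys. In the top view the stand is at (255,155), the holders are at (352,197) and (413,183), and the post base is at (452,214). I'll enlarge these next.

```bash
python3 - <<'E'
import cv2
t=cv2.imread("pics/top0.png");s=cv2.imread("pics/scene0.png")
a=cv2.resize(t[160:235,320:480],None,fx=5,fy=5,interpolation=cv2.INTER_CUBIC)
b=cv2.resize(t[105:200,215:335],None,fx=6,fy=6,interpolation=cv2.INTER_CUBIC)
c=cv2.resize(s[140:225,210:330],None,fx=6,fy=6,interpolation=cv2.INTER_CUBIC)
cv2.imwrite("pics/ca.png",a);cv2.imwrite("pics/cb.png",b);cv2.imwrite("pics/cc.png",c)
E
```

```text
(no output)
```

View pics/ca.png

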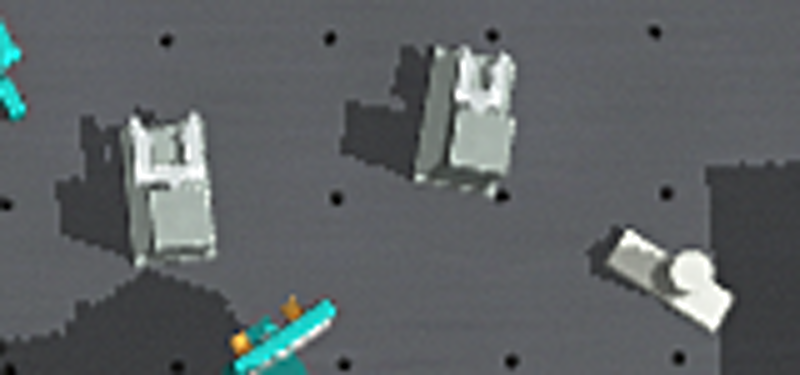

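View pics/cb.png

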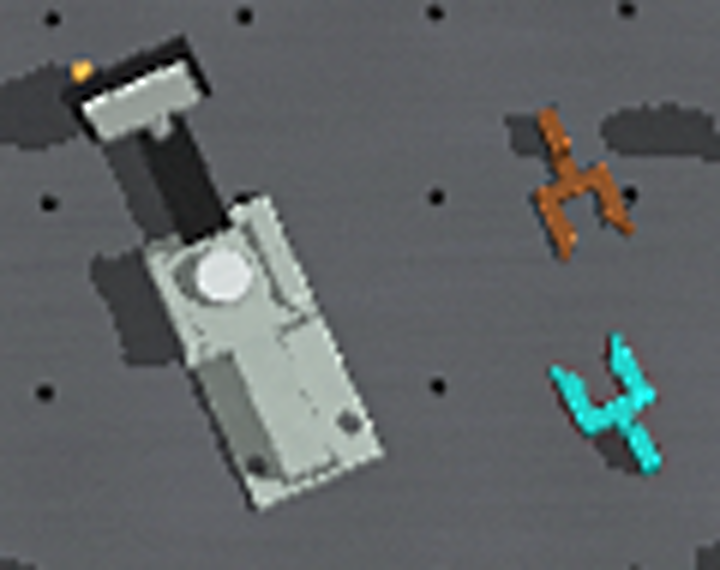

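View pics/cc.png

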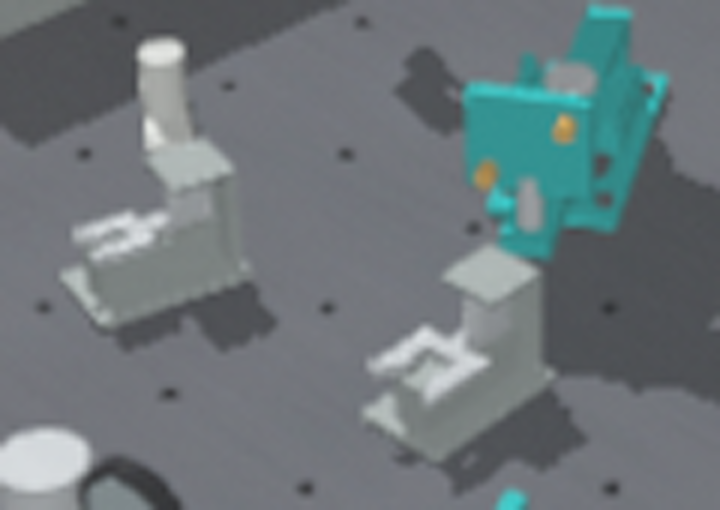

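Candidates for the larger clip in the top view:

| Candidate | Pixel | Verdict |
|---|---|---|
| Steel clip in the left holder | (352,190) | about 16 px wide, roughly 42 mm: **chosen** |
| Steel clip in the right holder | (416,175) | about 11 px wide, roughly 30 mm: the small one |
| Brown fork | (312,135) | decoy |
| Turquoise fork | (317,172) | decoy |

The grey stand is at (252,150). The turquoise stands at (388,245) and (200,298) are decoys. Next I'll work out rough positions.

```bash
cat > h.py <<'E'
import numpy as np
def load(f):
    z=np.load(f);return z["p"],z["d"],z["R"],z["t"],z["k"]
def ray(u,v,R,t,k):
    d=R.T@np.array([(u-k[2])/k[0],(v-k[3])/k[1],1.0]);return -R.T@t,d
def onz(u,v,z,R,t,k):
    c,d=ray(u,v,R,t,k);return c+d*(z-c[2])/d[2]
def dep(u,v,D,R,t,k):
    c,d=ray(u,v,R,t,k);return c+d*D[int(round(v)),int(round(u))]
def tri(a,b):
    (c1,d1),(c2,d2)=a,b
    A=np.stack([d1,-d2],1);s=np.linalg.lstsq(A,c2-c1,rcond=None)[0]
    p,q=c1+s[0]*d1,c2+s[1]*d2
    return (p+q)/2,np.linalg.norm(p-q)
def proj(X,R,t,k):
    c=R@X+t;return c[0]/c[2]*k[0]+k[2],c[1]/c[2]*k[1]+k[3]
E
python3 - <<'E'
from h import *
np.set_printoptions(precision=4,suppress=True)
p,D,*c=load("top0.npz")
P=lambda x,y,ox,oy,f:(ox+x/f,oy+y/f)
for n,(x,y),z in [("A armL tip",(133,118),.036),("A armR tip",(195,118),.036),("A roof rear mid",(183,255),.063),("A roof front",(178,190),.063),
   ("B armL",(468,52),.036),("B armR",(508,60),.036),("post",(690,270),.04)]:
    u,v=P(x,y,320,160,5);print(n,u,v,onz(u,v,z,*c),dep(u,v,D,*c))
for n,(x,y),z in [("head",(223,276),.062),("tongue end L",(285,480),.045),("tongue endR",(335,460),.045),("mirror",(145,100),.108),("footcornerR",(383,452),.008),("footcornerL",(262,510),.008)]:
    u,v=P(x,y,215,105,6);print(n,u,v,onz(u,v,z,*c),dep(u,v,D,*c))
E
```

```text
A armL tip 346.6 183.6 [ 0.5454 -0.0766  0.036 ] [ 0.5454 -0.0766  0.0359]
A armR tip 359.0 183.6 [ 0.5447 -0.1131  0.036 ] [ 0.5505 -0.1162  0.0078]
A roof rear mid 356.6 211.0 [ 0.46   -0.1008  0.063 ] [ 0.468  -0.1069  0.0018]
A roof front 355.6 198.0 [ 0.4975 -0.0991  0.063 ] [ 0.498  -0.0994  0.06  ]
B armL 413.6 170.4 [ 0.5817 -0.2762  0.036 ] [ 0.5911 -0.2863 -0.0034]
B armR 421.6 172.0 [ 0.5764 -0.2996  0.036 ] [ 0.5831 -0.3076  0.0074]
post 458.0 214.0 [ 0.449 -0.397  0.04 ] [ 0.4488 -0.3965  0.0414]
head 252.16666666666666 151.0 [0.6414 0.1972 0.062 ] [0.6424 0.1978 0.0588]
tongue end L 262.5 185.0 [0.5437 0.1693 0.045 ] [0.5517 0.1752 0.0059]
tongue endR 270.8333333333333 181.66666666666669 [0.5531 0.1451 0.045 ] [0.5613 0.15   0.0069]
mirror 239.16666666666666 121.66666666666667 [0.7136 0.2262 0.108 ] [0.7249 0.2326 0.0785]
footcornerR 278.8333333333333 180.33333333333331 [0.5647 0.1257 0.008 ] [ 0.5673  0.1269 -0.0037]
footcornerL 258.6666666666667 190.0 [0.5361 0.1864 0.008 ] [0.5373 0.1874 0.0017]
```

```bash
python3 - <<'E'
from h import *
from scipy.spatial.transform import Rotation as Ro
np.set_printoptions(precision=4,suppress=True)
p,D,R,t,k=load("wrist0.npz")
T=Ro.from_euler('xyz',[-3.14051806e+00, -1.83207189e-04,  3.94797581e-01]).as_matrix()
print(T, T.T@(-R.T@t-np.array([0.21148523,-0.5074961,0.23885166])), T.T@R.T)
np.savez("hand.npz",o=T.T@(-R.T@t-np.array([0.21148523,-0.5074961,0.23885166])),R=T.T@R.T)
# desired: tcp at (0.42,-.095,.25), yaw .08
y=0.08
tgt=np.array([.43,-.095,.23]);
print(T.T@(tgt-np.array([0.21148523,-0.5074961,0.23885166])), np.degrees(.3948-y))
E
```

```text
[[ 0.9231  0.3846 -0.0002]
 [ 0.3846 -0.9231  0.0011]
 [ 0.0002 -0.0011 -1.    ]] [ 0.0674  0.0009 -0.1359] [[-0.0006 -0.9644 -0.2644]
 [ 1.     -0.0007  0.0005]
 [-0.0006 -0.2644  0.9644]]
[ 0.3604 -0.2967  0.0092] 18.036711390718313
```

step_arm:
  commands:
    - [0.0854,0.38,-0.267,0.01,0,0,18]
    - [0.0854,0.38,-0.267,0.01,0,0,18]
    - [0.0854,0.38,-0.267,0.01,0,0,18]
    - [0.0854,0.38,-0.267,0.01,0,0,18]
    - [0.0854,0.38,-0.267,0.01,0,0,18]
    - [0.0854,0.38,-0.267,0.01,0,0,18]
    - [0.0854,0.38,-0.267,0.01,0,0,18]
    - [0.0854,0.38,-0.267,0.01,0,0,18]
    - [0.0854,0.38,-0.267,0.01,0,0,18]
    - [0.0854,0.38,-0.267,0.01,0,0,18]

```text
time_s: 0.98
tool_pos: [0.4342, -0.1539, 0.2303]
eef_rot: [-3.141, 0.0, 0.08]
force: [0.3, -0.2, -0.9]
finger_gap: 0.0852
```

```bash
cat > snap.py <<'E'
import sys,numpy as np,cv2
from cell import manip,cams
def snap(n,name="wrist"):
    s=manip.get_state();m=cams.camera_model(name);p,d=cams.snapshot(name)
    cv2.imwrite(f"pics/{n}.png",p[:,:,::-1])
    np.savez(f"{n}.npz",p=p,d=d,R=m["R"],t=m["t"],k=[m["fx"],m["fy"],m["cx"],m["cy"]])
    np.set_printoptions(precision=4,suppress=True)
    for q in("time_s","qpos","qvel","tool_pos","eef_rot","force","finger_gap"):print(q,s[q])
snap(*sys.argv[1:])
E
python3 snap.py w1
```

```text
time_s 0.9833
qpos [-0.5991  0.2321  1.5461  0.0008  1.3642  0.8911]
qvel [ 1.1262  0.1767 -0.2071  0.0022  0.0247  1.1168]
tool_pos [ 0.4342 -0.1539  0.2303]
eef_rot [-3.1405  0.0001  0.0804]
force [ 0.2586 -0.1781 -0.8786]
finger_gap 0.085219704974896
```

```bash
python3 snap.py w2
```

```text
time_s 1.0333
qpos [-0.5869  0.2329  1.5454  0.0039  1.3647  0.897 ]
qvel [-0.1261 -0.0152  0.0202 -0.0204  0.0022 -0.2002]
tool_pos [ 0.4367 -0.1482  0.2301]
eef_rot [-3.1378 -0.0013  0.086 ]
force [-2.111  4.295 -1.253]
finger_gap 0.08556595250907935
```

View pics/w2.png

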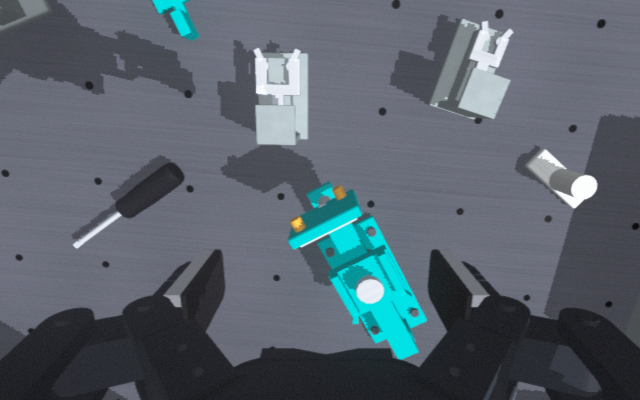

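The large clip is at about (277,72), the small one at (490,45), and a turquoise stand is near the centre. I'll move closer and take two views.

step_arm:
  commands:
    - [0.0854,0.058,-0.02,0.03,0,0,0]
    - [0.0854,0.058,-0.02,0.03,0,0,0]
    - [0.0854,0.058,-0.02,0.03,0,0,0]
    - [0.0854,0.058,-0.02,0.03,0,0,0]

```text
time_s: 1.42
tool_pos: [0.4914, -0.126, 0.1993]
eef_rot: [-3.138, 0.002, 0.089]
force: [-0.4, 0.1, -0.2]
finger_gap: 0.0857
```

```bash
python3 snap.py w3
```

```text
time_s 1.4167
qpos [-0.4857  0.3422  1.4809  0.0019  1.3218  0.9956]
qvel [-0.0315 -0.037   0.0077 -0.0033  0.0072 -0.0076]
tool_pos [ 0.4914 -0.126   0.1993]
eef_rot [-3.1383  0.0018  0.089 ]
force [-0.45    0.1054 -0.2372]
finger_gap 0.0856932805196663
```

step_arm:
  commands:
    - [0.0854,0.0,-0.07,0,0,0,0]
    - [0.0854,0.0,-0.07,0,0,0,0]
    - [0.0854,0.0,-0.07,0,0,0,0]
    - [0.0854,0.0,-0.07,0,0,0,0]

```text
time_s: 1.8
tool_pos: [0.4843, -0.0569, 0.201]
eef_rot: [-3.14, -0.0, 0.089]
force: [-0.0, -0.5, -0.0]
finger_gap: 0.0854
```

```bash
python3 snap.py w4
```

```text
time_s 1.8
qpos [-0.3611  0.3063  1.5309  0.0017  1.305   1.1206]
qvel [-0.0309  0.0158 -0.0205 -0.0046 -0.0037 -0.0104]
tool_pos [ 0.4843 -0.0569  0.201 ]
eef_rot [-3.1398 -0.0002  0.0886]
force [-0.0475 -0.5482 -0.0008]
finger_gap 0.08535522659058795
```

View pics/w3.png

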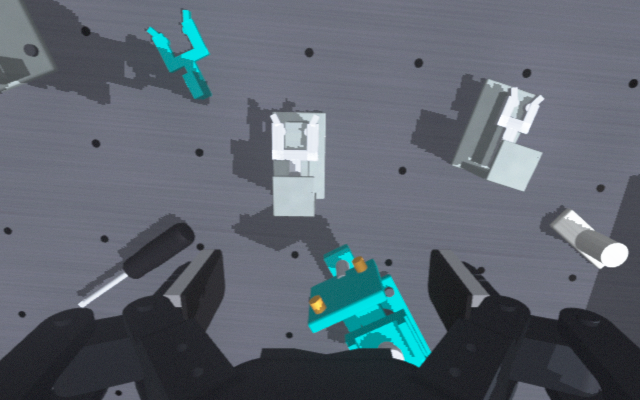

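View pics/w4.png

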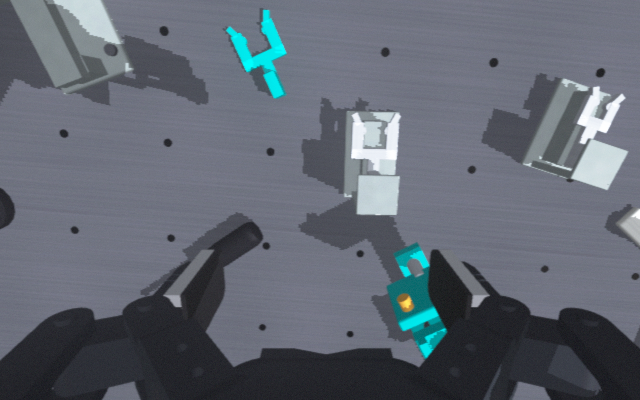

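Both views show the clip clearly, the white fork at about (296,137) in w3 and (377,137) in w4. Next I'll mask it by brightness.

```bash
python3 - <<'E'
import cv2,numpy as np
a=cv2.imread("pics/w3.png");b=cv2.imread("pics/w4.png")
A=cv2.resize(a[105:220,255:335],None,fx=5,fy=5,interpolation=cv2.INTER_NEAREST);B=cv2.resize(b[105:220,335:415],None,fx=5,fy=5,interpolation=cv2.INTER_NEAREST)
cv2.imwrite("pics/c34.png",np.hstack([A,B]))
for n,i,x0 in(("w3",a,255),("w4",b,335)):
    print(n);print(i[118:160:6,x0+10:x0+75:2].min(2))
E
```

```text
w3
[[ 80  83  86 185 233 234 220 139 128 130 131 130 135 129 129 130 130 128
  134 190 197 196 201 208 234 234 234 205 195 196 169 111 108]
 [100  77  82 133 230 246 252 248 232 191 173 193 195 194 197 195 195 195
  170 131 133 195 233 243 241 232 232 198 196 196 168 110 113]
 [ 97  81  84 130 231 232 231 233 232 236 207 190 194 193 193 193 192 185
  139 136 223 218 233 231 233 232 231 200 199 199 166 113 111]
 [ 80  82  81 113 232 231 230 233 234 212 176 197 196 196 195 197 196 199
  166 131 138 205 233 230 233 232 229 200 199 201 182 112 113]
 [ 78  82  81 103 231 230 232 232 232 210 169 193 193 196 193 193 193 191
  136 128 131 207 232 232 233 232 229 201 198 198 144 110 114]
 [ 77  80  80 107 229 231 231 234 232 201 130 125 127 129 129 138 133 130
  128 128 134 213 231 232 232 231 223 200 195 197 142 116 116]
 [ 81  81  81 104 249 246 242 242 236 231 229 230 229 229 229 231 230 229
  230 230 230 239 248 247 241 246 233 196 196 198 135 112 113]]
w4
[[ 91 128 139 133 197 236 237 219 137 136 133 136 133 132 131 145 194 197
  202 205 205 204 201 170 218 237 237 202 119 116 114 115 114]
 [ 97 132 138 135 214 244 254 248 238 224 203 201 202 201 201 199 199 199
  172 131 132 155 236 239 236 238 234 156 116 113 113 113 114]
 [100 133 136 128 226 235 235 236 236 236 233 201 198 197 200 199 201 195
  135 128 223 226 236 235 237 237 233 125 116 117 115 115 114]
 [106 134 137 136 234 235 235 238 236 212 199 200 202 201 202 201 202 172
  134 134 126 215 236 235 237 236 229 124 114 113 114 111 118]
 [111 138 138 145 236 235 235 238 236 199 196 196 196 198 200 198 196 143
  131 131 121 224 236 236 238 237 195 118 118 117 117 117 117]
 [109 137 135 161 236 236 238 237 234 170 144 138 137 136 134 136 136 136
  134 136 142 236 235 237 238 237 179 119 119 116 118 116 120]
 [117 137 136 213 252 253 248 238 236 236 236 236 235 235 235 235 234 235
  236 234 234 247 251 253 254 250 161 114 116 115 116 111 114]]
```

View pics/c34.png

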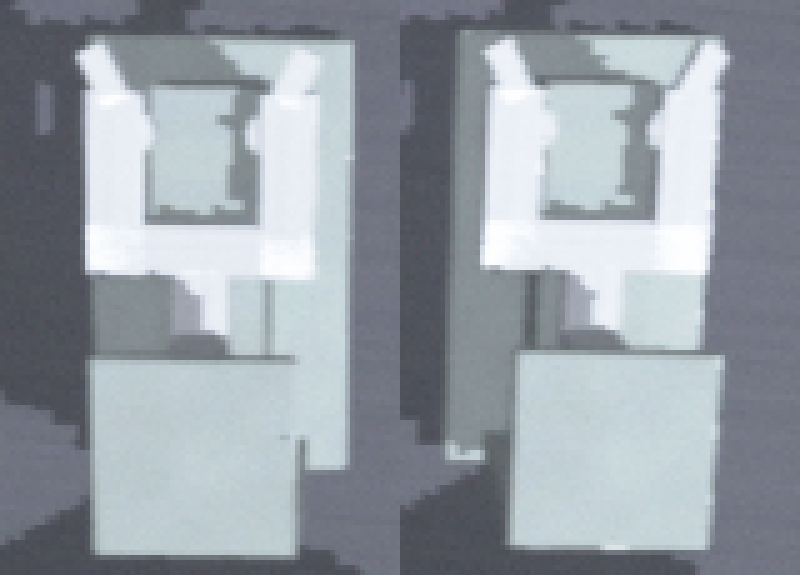

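```bash
cat > fork.py <<'E'
from h import *
import cv2
def corners(img,box,thr=214):
    x0,x1,y0,y1=box
    m=(img.min(2)>thr).astype(np.uint8);M=np.zeros_like(m);M[y0:y1,x0:x1]=m[y0:y1,x0:x1]
    n,l,s,_=cv2.connectedComponentsWithStats(M);i=1+np.argmax(s[1:,4]);M=(l==i)
    return M
E
python3 - <<'E'
from fork import *
np.set_printoptions(precision=4,suppress=True)
obs={}
for n,box in(("w3",(255,335,105,175)),("w4",(335,415,105,175))):
    p,D,*c=load(n+".npz")
    M=corners(p,box)
    ys=np.arange(127,156);L=[];Rr=[]
    for y in ys:
        xs=np.where(M[y])[0];L.append(xs.min()-.5);Rr.append(xs.max()+.5)
    fl=np.polyfit(ys,L,1);fr=np.polyfit(ys,Rr,1)
    # rear edge: along columns 5 px inside on either arm
    cols=list(range(int(np.mean(L))+4,int(np.mean(L))+14))+list(range(int(np.mean(Rr))-13,int(np.mean(Rr))-3))
    bot=[np.where(M[:,x])[0].max()+.5 for x in cols]
    fb=np.polyfit(cols,bot,1)
    def X(fl):
        # x=fl0*y+fl1 ; y=fb0*x+fb1
        y=(fb[0]*fl[1]+fb[1])/(1-fb[0]*fl[0]);return np.polyval(fl,y),y
    rl,rr=X(fl),X(fr)
    f=(np.polyval(fl,128),128.),(np.polyval(fr,128),128.)
    obs[n]=(c,rl,rr,fl,fr)
    print(n,rl,rr,"bot std",np.std(np.array(bot)-np.polyval(fb,cols)))
    for z in(.036,):
        a,b,g,h=[onz(*q,z,*c) for q in(rl,rr,*f)]
        ax=(g+h)/2-(a+b)/2
        print(z,a,b,"w",np.linalg.norm(a-b),"yaw side",np.degrees(np.arctan2(*(a-b)[:2]*[-1,1])), "lr",np.degrees(np.arctan2((g-a)[1],(g-a)[0])),np.degrees(np.arctan2((h-b)[1],(h-b)[0])))
        wv=(a-b);wv/=np.linalg.norm(wv);
        ang=np.arctan2((g-a+h-b)[1],(g-a+h-b)[0]);d=np.array([np.cos(ang),np.sin(ang),0])
        m=(a+b)/2;print("bore",m+.019*d, "yaw",np.degrees(ang))
for i in(1,2):
    print("tri",tri(ray(*obs["w3"][i],*obs["w3"][0]),ray(*obs["w4"][i],*obs["w4"][0])))
E
```

```text
w3 (np.float64(271.8340354218364), np.float64(158.8912159584296)) (np.float64(317.3683847651484), np.float64(160.57921700960043)) bot std 0.432695505474305
0.036 [ 0.5068 -0.0772  0.036 ] [ 0.5089 -0.1172  0.036 ] w 0.04008023325592288 yaw side 2.95283700079077 lr 1.0911882266846533 2.5012716130932615
bore [ 0.5268 -0.0966  0.036 ] yaw 1.8148182327237332
w4 (np.float64(351.37797233674837), np.float64(157.81343016735556)) (np.float64(396.10760221242526), np.float64(159.96186120862825)) bot std 0.4477854520008716
0.036 [ 0.5069 -0.078   0.036 ] [ 0.5085 -0.1177  0.036 ] w 0.039674978485892444 yaw side 2.291923003758453 lr 3.416528582489714 5.621173431606814
bore [ 0.5266 -0.0963  0.036 ] yaw 4.557827256794281
tri (array([ 0.5074, -0.0777,  0.0395]), np.float64(8.092241429188163e-06))
tri (array([ 0.5089, -0.1173,  0.0377]), np.float64(0.00043256586150676007))
```

Both views give a 40 mm width, so this is the larger clip. The triangulated top is at about 38 ± 2 mm, against 36 mm in the text. The bore is at (0.5267, -0.0965) with yaw about 3°. Next I'll measure the stand.

step_arm:
  commands:
    - [0.0854,0.096,-0.175,0,0,0,-18]
    - [0.0854,0.096,-0.175,0,0,0,-18]
    - [0.0854,0.096,-0.175,0,0,0,-18]
    - [0.0854,0.096,-0.175,0,0,0,-18]
    - [0.0854,0.096,-0.175,0,0,0,-18]
    - [0.0854,0.096,-0.175,0,0,0,-18]
    - [0.0854,0.096,-0.175,0,0,0,-18]

```text
time_s: 2.43
tool_pos: [0.5654, 0.1247, 0.201]
eef_rot: [-3.14, -0.001, 0.402]
force: [-0.4, -0.2, -0.9]
finger_gap: 0.0853
```

```bash
python3 snap.py w5
```

```text
time_s 2.4333
qpos [0.0123 0.4602 1.2805 0.0013 1.4007 1.1805]
qvel [-0.041  -0.0215  0.0325 -0.0035 -0.0023 -0.0094]
tool_pos [0.5654 0.1247 0.201 ]
eef_rot [-3.1405 -0.0006  0.4024]
force [-0.4499 -0.181  -0.92  ]
finger_gap 0.08532656398722943
```

step_arm:
  commands:
    - [0.0854,0.0,-0.07,0,0,0,0]
    - [0.0854,0.0,-0.07,0,0,0,0]
    - [0.0854,0.0,-0.07,0,0,0,0]
    - [0.0854,0.0,-0.07,0,0,0,0]

```text
time_s: 2.82
tool_pos: [0.5375, 0.1872, 0.2016]
eef_rot: [-3.141, -0.001, 0.4]
force: [-0.5, -0.5, 0.6]
finger_gap: 0.0852
```

```bash
python3 snap.py w6; python3 - <<'E'
import cv2,numpy as np
for n in("w5","w6"):
    a=cv2.imread(f"pics/{n}.png");cv2.imwrite(f"pics/{n}b.png",cv2.resize(a,(800,500),interpolation=cv2.INTER_CUBIC))
E
```

```text
time_s 2.8167
qpos [0.127  0.4429 1.3084 0.0007 1.3899 1.2971]
qvel [-0.0298  0.0111 -0.0104 -0.0049 -0.0022 -0.0067]
tool_pos [0.5375 0.1872 0.2016]
eef_rot [-3.141  -0.0006  0.4005]
force [-0.5138 -0.531   0.585 ]
finger_gap 0.08519675781605822
```

View pics/w5.png

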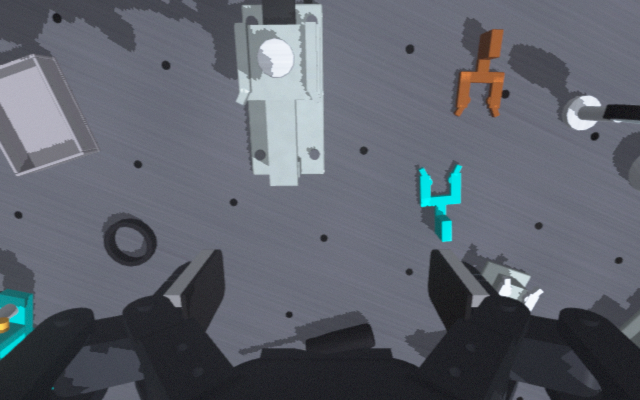

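View pics/w6.png

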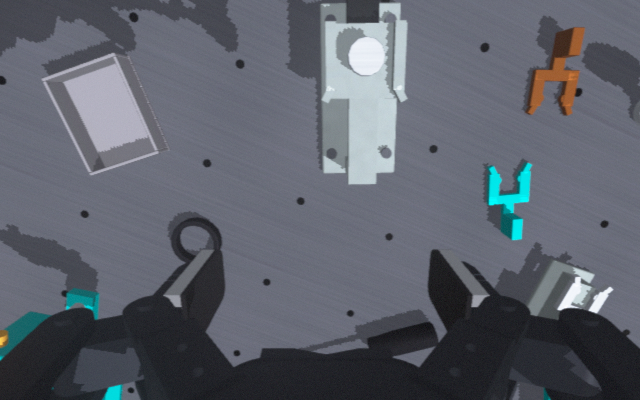

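The stand is clear in both views. The shaft head is at (276,58) in w5 and (366,56) in w6, and the tongue end is at (284,185) and (362,183).

```bash
python3 - <<'E'
import cv2,numpy as np
a=cv2.imread("pics/w5.png");b=cv2.imread("pics/w6.png")
A=cv2.resize(a[25:195,235:335],None,fx=3.5,fy=3.5,interpolation=cv2.INTER_NEAREST);B=cv2.resize(b[25:195,310:410],None,fx=3.5,fy=3.5,interpolation=cv2.INTER_NEAREST)
cv2.imwrite("pics/c56.png",np.hstack([A,B]))
print(a[165,255:315].min(1));print(b[165,335:390].min(1));print(b[120,335:400].min(1));print(a[120,250:320].min(1))
print(a[175:195,285].min(1),b[175:195,362].min(1))
for i in(a,b):
    m=cv2.inRange(i[:120,230:420],(215,)*3,(255,)*3);n,l,s,c=cv2.connectedComponentsWithStats(m);print(s[1:][s[1:,4]>80])
E
```

```text
[188 188 191 192 191 192 192 192 191 191 188 184 164 154 177 189 192 192
 192 191 193 192 190 188 189 187 188 189 189 189 188 190 191 190 193 192
 192 195 194 192 190 174 150 152 144 130 162 192 194 195 194 194 195 195
 196 197 198 198 195 195]
[190 189 191 188 184 159 133 126 124 118 102  98 105 138 174 191 191 191
 190 192 190 193 189 191 190 188 188 187 190 191 189 191 190 192 194 193
 194 193 194 193 194 195 195 195 198 195 196 195 196 197 197 197 199 199
 199]
[129 129 131 129 128 130 133 128 130 129 128 126 120 141 175 186 189 188
 190 190 190 190 193 195 192 192 190 191 188 189 190 188 187 188 190 191
 192 193 193 191 191 191 194 194 196 195 193 194 195 195 193 195 197 193
 195 195 195 197 194 191 173 135 114 115 113]
[120 129 132 130 128 131 131 132 130 130 132 132 134 133 128 135 166 188
 190 190 189 190 190 192 191 191 188 191 191 189 193 191 189 190 192 188
 193 189 192 193 194 192 191 190 188 162 159 187 195 196 196 200 200 197
 197 198 197 197 195 195 196 196 196 198 195 196 195 194 197 196]
[186 190 188 188 192 191 193 191 192 188 168 119 107 111 113 109 108 109
 112 108] [192 190 190 187 191 191 191 192 188 136 113 109 107 108 104 107 111 109
 107 105]
[[ 31  39  32  38 777]]
[[ 119   37   36   38 1038]]
```

View pics/c56.png

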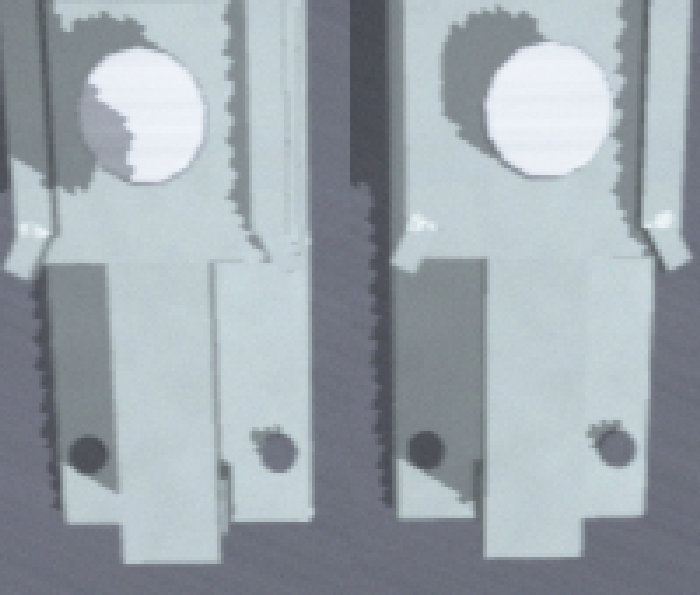

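```bash
python3 - <<'E'
from h import *
import cv2
np.set_printoptions(precision=4,suppress=True)
p5,_,*c5=load("w5.npz");p6,_,*c6=load("w6.npz")
def ell(p,box,thr=150,left=None):
    x0,x1,y0,y1=box
    m=np.zeros(p.shape[:2],np.uint8);m[y0:y1,x0:x1]=(p.min(2)>214)[y0:y1,x0:x1]
    c=max(cv2.findContours(m,0,cv2.CHAIN_APPROX_NONE)[0],key=len)
    h=cv2.convexHull(c)[:,0].astype(float)
    if left: # drop shadowed part
        h=np.array([q for q in c[:,0] if q[0]>left]).astype(float)
    A=np.c_[2*h,np.ones(len(h))];s=np.linalg.lstsq(A,(h**2).sum(1),rcond=None)[0]
    return s[0],s[1],np.sqrt(s[2]+s[0]**2+s[1]**2)
e6=ell(p6,(330,400,25,90));e5=ell(p5,(245,310,25,90),left=276);print(e5,e6)
h,r=tri(ray(*e5[:2],*c5),ray(*e6[:2],*c6));print("head tri",h,r, "on .062:",onz(*e5[:2],.062,*c5),onz(*e6[:2],.062,*c6))
L5,R5=(269.6,185.4),(297.6,184.4);L6,R6=(348.2,183.9),(376.1,183.4)
L,rl=tri(ray(*L5,*c5),ray(*L6,*c6));Rr,r2=tri(ray(*R5,*c5),ray(*R6,*c6));print("tongue end",L,Rr,rl,r2)
for a,b,c in((L5,R5,c5),(L6,R6,c6)):
    l,r=onz(*a,.045,*c),onz(*b,.045,*c);print("z45",l,r,"w",np.linalg.norm(l-r),"yaw",np.degrees(np.arctan2(-(l-r)[0],(l-r)[1])))
    m=(l+r)/2;hd=onz(*(e5 if c is c5 else e6)[:2],.062,*c);v=hd-m;print("axis",np.degrees(np.arctan2(v[1],v[0])),np.hypot(*v[:2]))
    if c is c5:
        tl=onz(264.5,99.6,.045,*c);print("side",np.degrees(np.arctan2(*(tl-l)[[1,0]])))
        tr=onz(295.1,99.6,.045,*c);print("side",np.degrees(np.arctan2(*(tr-r)[[1,0]])))
    else:
        tl=onz(348.4,99.6,.045,*c);print("side",np.degrees(np.arctan2(*(tl-l)[[1,0]])))
E
```

```text
(np.float64(273.76368866086136), np.float64(57.97279113767172), np.float64(18.60800503552823)) (np.float64(366.52951397422055), np.float64(55.7195515199744), np.float64(18.133739219964948))
head tri [0.6421 0.198  0.0675] 0.0003156900893044391 on .062: [0.6423 0.1989 0.062 ] [0.6431 0.1977 0.062 ]
tongue end [0.5448 0.1682 0.0473] [0.5548 0.146  0.0469] 8.290398068718943e-05 0.0005636911338686277
z45 [0.5442 0.1684 0.045 ] [0.5546 0.1461 0.045 ] w 0.02457189118644173 yaw 25.124196629494385
axis 24.152815956271624 0.10178815171204543
side 23.845856054145976
side 23.41343938922731
z45 [0.5443 0.1678 0.045 ] [0.5543 0.1455 0.045 ] w 0.024457304152175143 yaw 23.964391530341896
axis 23.643686193592217 0.10244714304137575
side 23.762426958106392
```

The stand measures consistently. The tongue width is 24.5 mm against 24 in the text, and the tongue end is 102 mm behind the head. The groove is at (0.6427, 0.198) with yaw 23.8°. Before going down to the clip I'll check clearance to the turquoise mirror and compute the approach.

```bash
cat > go.py <<'E'
import sys,numpy as np
from scipy.spatial.transform import Rotation as Ro
from cell import manip
np.set_printoptions(precision=4,suppress=True)
# usage: x y z yawdeg  -> tool shift and rotvec from the present pose
def go(x,y,z,yaw):
    s=manip.get_state();T=Ro.from_euler('xyz',s["eef_rot"])
    d=T.inv().apply(np.array([x,y,z])-s["tool_pos"])
    G=Ro.from_euler('xyz',[np.pi,0,np.radians(yaw)])
    return d,np.degrees((T.inv()*G).as_rotvec())
if __name__=="__main__":
    a=list(map(float,sys.argv[1:]))
    for i in range(0,len(a),4):print(*go(*a[i:i+4]))
E
python3 go.py 0.5187 -0.0969 0.13 3; python3 - <<'E'
from h import *
p,D,*c=load("w3.npz")
for q in((308,325),(383,285),(308,298),(375,262)):print(onz(*q,.108,*c),dep(*q,D,*c))
p,D,*c=load("w4.npz")
for q in((258,55),(278,90)):print(onz(*q,.006,*c))
E
```

```text
[-0.1281  0.2538  0.0713] [-0.0334 -0.0314 19.891 ]
[ 0.39352268 -0.12142102  0.108     ] [ 0.39380309 -0.1214207   0.10838444]
[ 0.43271957 -0.17418056  0.108     ] [ 0.37809308 -0.1970616   0.00988082]
[ 0.41687327 -0.11967913  0.108     ] [ 0.34960482 -0.11894415  0.00063302]
[ 0.45070111 -0.16593002  0.108     ] [ 0.40042577 -0.18665526  0.00272004]
[0.58759555 0.01312571 0.006     ]
[ 0.55908527 -0.0063543   0.006     ]
```

step_arm:
  commands:
    - [0.0854,-0.128,0.254,0.06,0,0,19.9]
    - [0.0854,-0.128,0.254,0.06,0,0,19.9]
    - [0.0854,-0.128,0.254,0.06,0,0,19.9]
    - [0.0854,-0.128,0.254,0.06,0,0,19.9]
    - [0.0854,-0.128,0.254,0.06,0,0,19.9]
    - [0.0854,-0.128,0.254,0.06,0,0,19.9]
    - [0.0854,-0.128,0.254,0.06,0,0,19.9]
    - [0.0854,-0.128,0.254,0.06,0,0,19.9]
    - [0.0854,-0.128,0.254,0.06,0,0,19.9]

```text
time_s: 3.62
tool_pos: [0.5181, -0.1008, 0.1409]
eef_rot: [-3.141, 0.0, 0.046]
force: [-0.4, 1.1, -0.2]
finger_gap: 0.0851
```

```bash
python3 snap.py w7; python3 go.py .5187 -.0969 .021 3
```

```text
time_s 3.6167
qpos [-0.4169  0.4374  1.5149  0.0006  1.1898  1.1079]
qvel [ 0.0737 -0.019   0.0021  0.0105  0.0082  0.0214]
tool_pos [ 0.5181 -0.1008  0.1409]
eef_rot [-3.1408  0.0003  0.0458]
force [-0.4284  1.0897 -0.228 ]
finger_gap 0.08513745378647575
[ 0.0004 -0.002   0.1203] [-0.0466 -0.0129 -0.2343]
```

View pics/w7.png

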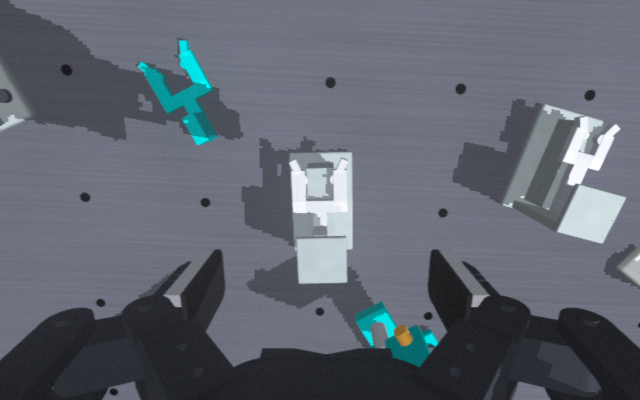

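The clip is centred between the fingers at (321,190) with a 4 mm offset, as computed. Going down.

step_arm:
  commands:
    - [0.0854,0.0,-0.003,0.03,0,0,0]
    - [0.0854,0.0,-0.003,0.06,0,0,0]
    - [0.0854,0.0,-0.003,0.085,0,0,0]
    - [0.0854,0.0,-0.003,0.105,0,0,0]
    - [0.0854,0.0,-0.003,0.12,0,0,0]
    - [0.0854,0.0,-0.003,0.12,0,0,0]

```text
time_s: 4.17
tool_pos: [0.5171, -0.0947, 0.0192]
eef_rot: [-3.139, 0.004, 0.049]
force: [-0.0, -0.2, -0.4]
finger_gap: 0.0855
```

```bash
python3 snap.py w8; python3 go.py .5187 -.0969 .021 3
```

```text
time_s 4.1667
qpos [-0.407   0.6092  1.6475  0.0011  0.8895  1.1138]
qvel [ 0.0009 -0.0528 -0.0427  0.0009  0.0639 -0.0029]
tool_pos [ 0.5171 -0.0947  0.0192]
eef_rot [-3.1388  0.0038  0.0494]
force [-0.0335 -0.2002 -0.3554]
finger_gap 0.08552358918714019
[ 0.0007  0.0018 -0.0002] [-0.1001  0.0978 -0.169 ]
```

View pics/w8.png

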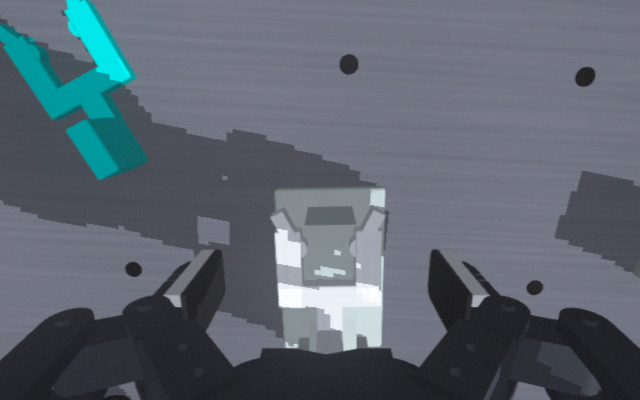

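The clip sits between the pads, centred at about (330,260). Correcting by 2 mm and closing.

step_arm:
  commands:
    - [0.0854,0.001,0.002,0.0,0,0,0]
    - [0.03,0.001,0.002,0,0,0,0]
    - [0.03,0.001,0.002,0,0,0,0]
    - [0.03,0.001,0.002,0,0,0,0]
    - [0.03,0.001,0.002,0,0,0,0]
    - [0.03,0.001,0.002,0,0,0,0]
    - [0.03,0.001,0.002,0,0,0,0]
    - [0.03,0.001,0.002,0,0,0,0]
    - [0.03,0.001,0.002,0,0,0,0]

```text
time_s: 4.97
tool_pos: [0.5191, -0.0971, 0.0216]
eef_rot: [-3.14, 0.001, 0.049]
force: [-1.8, 1.2, 7.4]
finger_gap: 0.0386
```

```bash
python3 snap.py w9
```

```text
time_s 4.9667
qpos [-0.4097  0.6071  1.6411  0.0011  0.8948  1.111 ]
qvel [ 0.0009 -0.0017  0.0012 -0.0003 -0.0001 -0.0022]
tool_pos [ 0.5191 -0.0971  0.0216]
eef_rot [-3.1402  0.0009  0.0494]
force [-1.8029  1.155   7.3966]
finger_gap 0.038563630987842164
```

View pics/w9.png

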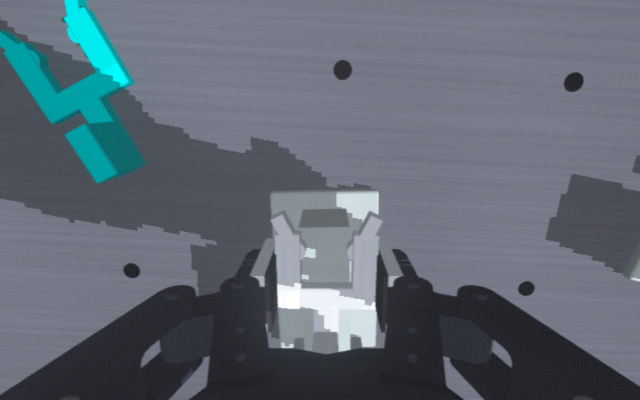

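Gripped: the gap is 38.6 mm and the pads are on both sides. Now I'll slide it out along +x, then up.

step_arm:
  commands:
    - [0.03,0.006,0,-0.0015,0,0,0]
    - [0.03,0.016,0,-0.0015,0,0,0]
    - [0.03,0.026,0,-0.0015,0,0,0]
    - [0.03,0.035,0,-0.0015,0,0,0]
    - [0.03,0.035,0,-0.0015,0,0,0]
    - [0.03,0.035,0,-0.0015,0,0,0]

```text
time_s: 5.52
tool_pos: [0.5542, -0.0953, 0.023]
eef_rot: [-3.14, 0.001, 0.05]
force: [-0.5, 0.4, -1.3]
finger_gap: 0.0382
```

```bash
python3 snap.py w10; python3 go.py .554 -.095 .16 3
```

```text
time_s 5.5167
qpos [-0.3811  0.6457  1.5403  0.001   0.957   1.1393]
qvel [-0.0048 -0.0073  0.0258 -0.0004 -0.003  -0.0003]
tool_pos [ 0.5542 -0.0953  0.023 ]
eef_rot [-3.1403  0.0009  0.0498]
force [-0.5351  0.3741 -1.2509]
finger_gap 0.0381540898064459
[ 0.     -0.0004 -0.137 ] [-0.0896  0.0782 -0.1569]
```

View pics/w10.png

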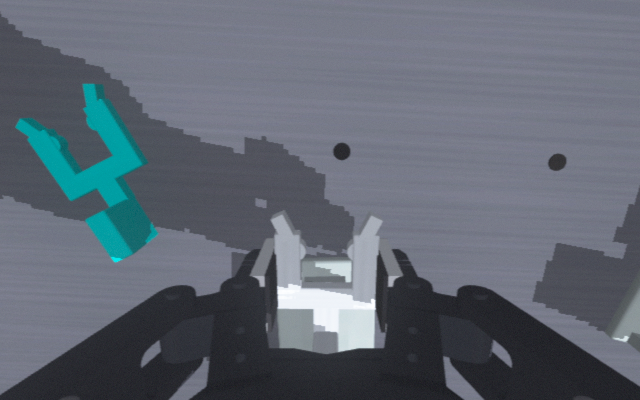

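The clip came along with the gripper, since its arms stay at the same pixels relative to the fingers. Lifting.

step_arm:
  commands:
    - [0.03,0,0,-0.02,0,0,0]
    - [0.03,0,0,-0.05,0,0,0]
    - [0.03,0,0,-0.085,0,0,0]
    - [0.03,0,0,-0.11,0,0,0]
    - [0.03,0,0,-0.11,0,0,0]

```text
time_s: 5.98
tool_pos: [0.5554, -0.0961, 0.1382]
eef_rot: [3.139, -0.007, 0.05]
force: [-0.4, 0.7, -0.3]
finger_gap: 0.0384
```

```bash
python3 snap.py w11; python3 snap.py s11 scene|head -1; python3 - <<'E'
import cv2,numpy as np
a=cv2.imread("pics/s11.png");cv2.imwrite("pics/s11c.png",cv2.resize(a[100:300,180:400],None,fx=3,fy=3))
E
```

```text
time_s 5.9833
qpos [-0.3816  0.493   1.4229  0.0009  1.2187  1.1393]
qvel [-0.003   0.0619  0.0827 -0.0009 -0.0896 -0.0001]
tool_pos [ 0.5554 -0.0961  0.1382]
eef_rot [ 3.1394 -0.0067  0.0496]
force [-0.3508  0.6512 -0.2895]
finger_gap 0.03840469391739597
time_s 6.0333
```

View pics/w11.png

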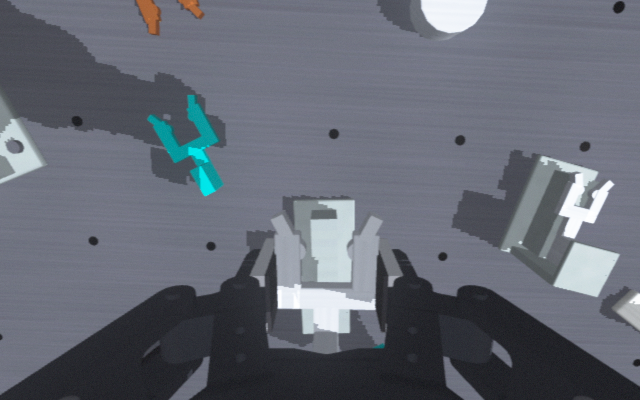

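View pics/s11c.png

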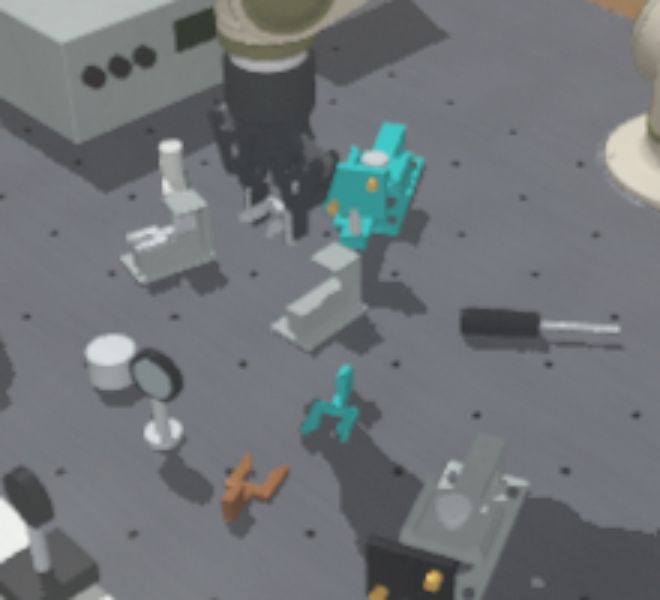

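The clip is in hand, holder A is empty, and the small clip is untouched. Next I'll measure where the clip sits in the gripper.

```bash
python3 - <<'E'
from h import *
from scipy.spatial.transform import Rotation as Ro
import cv2
np.set_printoptions(precision=4,suppress=True)
for n,tp,rpy in(("w10",[0.5542,-0.0953,0.023],[-3.1403,.0009,.0498]),("w11",[0.5554,-0.0961,0.1382],[3.1394,-.0067,.0496])):
    p,D,R,t,k=load(n+".npz");T=Ro.from_euler('xyz',rpy).as_matrix();tp=np.array(tp)
    def intool(u,v,zt): # onto plane tool z=zt
        c,d=ray(u,v,R,t,k);c=T.T@(c-tp);d=T.T@d;return c+d*(zt-c[2])/d[2]
    zt=-.0145  # clip top, tool z: .036 table -> .0216+.0144
    for col in(285,300,330,355,372):print(col,p[282:318:1,col].min(1))
    for q in((277,250),(377,250),(277,304),(377,304),(279,309),(374,309),(326,290)):
        X=intool(*q,zt);Dd=D[q[1],q[0]];c,d=ray(*q,R,t,k);print(q,X,"depth->",T.T@(c+d*Dd-tp))
a=cv2.imread("pics/w11.png");cv2.imwrite("pics/w11c.png",cv2.resize(a[200:360,240:410],None,fx=4.5,fy=3.5,interpolation=cv2.INTER_NEAREST))
E
```

```text
285 [163 164 164 163 164 176 231 240 251 253 250 249 241 238 245 249 248 240
 238 239 236 239 239 238 237 236 203 149 144 143 143 141 142 142 136 139]
300 [172 169 170 175 218 222 226 229 237 237 239 241 238 238 238 237 237 239
 240 239 238 240 239 239 238 238 226 157 141 141 141 138 139 138 139 143]
330 [124 121 122 123 120 123 143 163 166 179 233 240 240 239 238 239 238 237
 240 239 238 239 240 239 238 238 238 239 240 237 239 239 239 240 240 240]
355 [168 168 169 170 170 169 172 169 168 170 171 170 173 171 170 171 168 172
 185 237 240 240 242 248 250 246 241 226 214 212 211 211 211 211 211 212]
372 [166 167 165 165 166 163 166 165 167 164 168 167 167 167 166 166 188 252
 254 254 252 249 252 253 253 253 250 234 219 213 213 213 213 213 213 211]
(277, 250) [ 0.0131 -0.0181 -0.0145] depth-> [ 0.0133 -0.018  -0.0149]
(377, 250) [ 0.0131  0.0204 -0.0145] depth-> [ 0.0136  0.0202 -0.0157]
(277, 304) [-0.0104 -0.019  -0.0145] depth-> [-0.009  -0.0186 -0.0167]
(377, 304) [-0.0105  0.0213 -0.0145] depth-> [-0.0046  0.0197 -0.0237]
(279, 309) [-0.0127 -0.0182 -0.0145] depth-> [-0.0324 -0.0229
[... 703 characters left out ...]
234 233 232 233 194 106  80  83  82  78  78  80  82]
372 [157 158 158 159 157 157 158 156 157 158 157 160 161 163 158 158 164 203
 209 228 232 235 235 235 236 234 233 220 136 116 116 116 116 112 109 113]
(277, 250) [ 0.0131 -0.018  -0.0145] depth-> [ 0.0131 -0.018  -0.0145]
(377, 250) [ 0.0131  0.0204 -0.0145] depth-> [ 0.014   0.0201 -0.0164]
(277, 304) [-0.0104 -0.0189 -0.0145] depth-> [-0.0094 -0.0187 -0.016 ]
(377, 304) [-0.0104  0.0213 -0.0145] depth-> [-0.0049  0.0198 -0.023 ]
(279, 309) [-0.0127 -0.0182 -0.0145] depth-> [-0.1122 -0.0417  0.1359]
(374, 309) [-0.0127  0.0202 -0.0145] depth-> [-0.0119  0.02   -0.0157]
(326, 290) [-0.0041  0.0008 -0.0145] depth-> [-0.0034  0.0008 -0.0157]
```

View pics/w11c.png

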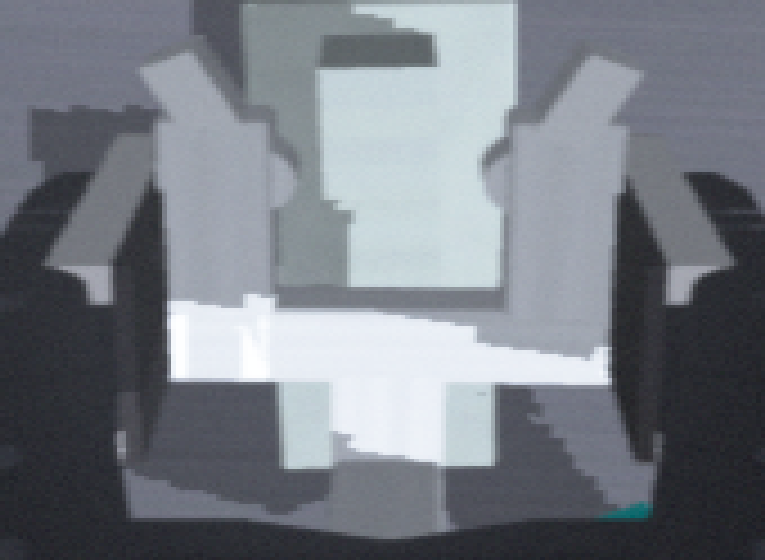

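Bore in hand: tool x about +7 mm. Tool y reads +1 mm, which is really about 0 because the jaws centre the clip, so the camera has roughly 1 mm of lateral bias. The underside is about 8.5–9.5 mm behind the TCP. Moving over the tongue.

```bash
python3 go.py .5858 .1735 .10 23.8
```

```text
[ 0.0455 -0.2669  0.0337] [ -0.0642   0.0118 -20.9663]
```

step_arm:
  commands:
    - [0.03,0.005,-0.03,0,0,0,-2]
    - [0.03,0.012,-0.07,0,0,0,-7]
    - [0.03,0.02,-0.11,0,0,0,-12]
    - [0.03,0.028,-0.15,0.01,0,0,-16]
    - [0.03,0.034,-0.19,0.015,0,0,-21]
    - [0.03,0.04,-0.225,0.02,0,0,-21]
    - [0.03,0.045,-0.255,0.025,0,0,-21]
    - [0.03,0.0455,-0.267,0.03,0,0,-21]
    - [0.03,0.0455,-0.267,0.033,0,0,-21]
    - [0.03,0.0455,-0.267,0.033,0,0,-21]

```text
time_s: 6.92
tool_pos: [0.5847, 0.1732, 0.0988]
eef_rot: [-3.14, 0.004, 0.417]
force: [0.2, 0.2, -0.5]
finger_gap: 0.0383
```

```bash
python3 snap.py w12; python3 go.py .5858 .1735 .05 23.8
```

```text
time_s 6.9167
qpos [0.0939 0.6119 1.324  0.0007 1.2097 1.2476]
qvel [-0.0333 -0.0207 -0.0122 -0.0024  0.0145 -0.0022]
tool_pos [0.5847 0.1732 0.0988]
eef_rot [-3.1396  0.0036  0.4168]
force [ 0.2136  0.1716 -0.4794]
finger_gap 0.0382824643425069
[ 0.0011 -0.0006  0.0495] [-0.0902  0.1476  0.0067]
```

View pics/w12.png

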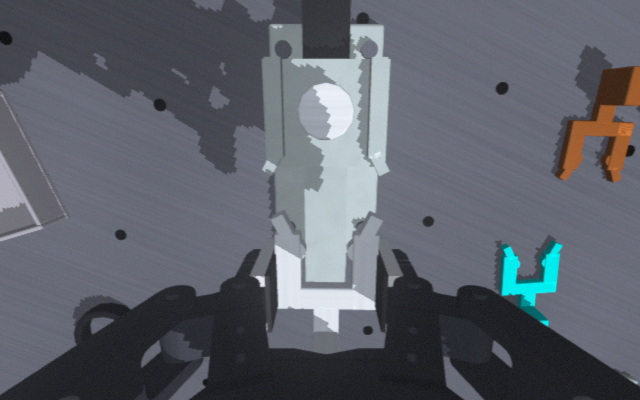

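The clip arms (centre about 327) line up with the shaft head (326,110) and the tongue (centre about 326). Descending.

step_arm:
  commands:
    - [0.03,0.001,-0.0006,0.02,0,0,0]
    - [0.03,0.001,-0.0006,0.04,0,0,0]
    - [0.03,0.001,-0.0006,0.053,0,0,0]
    - [0.03,0.001,-0.0006,0.053,0,0,0]
    - [0.03,0.001,-0.0006,0.053,0,0,0]

```text
time_s: 7.38
tool_pos: [0.5858, 0.1721, 0.0465]
eef_rot: [-3.14, 0.004, 0.414]
force: [0.5, -0.0, -1.0]
finger_gap: 0.0388
```

```bash
python3 snap.py w13; python3 go.py .5858 .1735 .037 23.8
```

```text
time_s 7.3833
qpos [0.0918 0.6761 1.3733 0.0006 1.096  1.2487]
qvel [ 0.01   -0.0228 -0.0272  0.001   0.0038  0.0034]
tool_pos [0.5858 0.1721 0.0465]
eef_rot [-3.1399  0.0035  0.4137]
force [ 0.4928 -0.0468 -1.0052]
finger_gap 0.038827363116987396
[ 0.     -0.0012  0.0103] [-0.0677  0.0999 -0.0773]
```

View pics/w13.png

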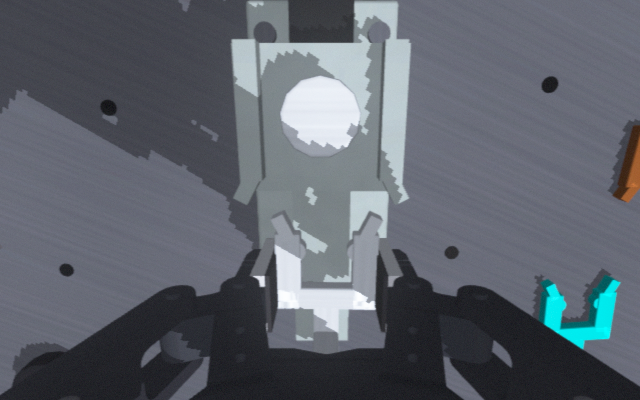

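The head is at column 320 and the clip at 326.5, so I'll shift 2 mm to the left (tool -y) while lowering onto the tongue.

step_arm:
  commands:
    - [0.03,0.0,-0.002,0.0,0,0,0]
    - [0.03,0.0,-0.002,0.004,0,0,0]
    - [0.03,0.0,-0.002,0.008,0,0,0]
    - [0.03,0.0,-0.002,0.0085,0,0,0]
    - [0.03,0.0,-0.002,0.0085,0,0,0]

```text
time_s: 7.85
tool_pos: [0.5852, 0.1742, 0.0386]
eef_rot: [-3.14, 0.002, 0.414]
force: [-0.2, -0.4, -2.2]
finger_gap: 0.0387
```

```bash
python3 snap.py w14
```

```text
time_s 7.85
qpos [0.0955 0.6863 1.3805 0.0006 1.0774 1.2519]
qvel [ 0.0012 -0.0024 -0.0065 -0.0006  0.0016 -0.0006]
tool_pos [0.5852 0.1742 0.0386]
eef_rot [-3.1402  0.0023  0.4141]
force [-0.1685 -0.4209 -2.2209]
finger_gap 0.03873270648048347
```

View pics/w14.png

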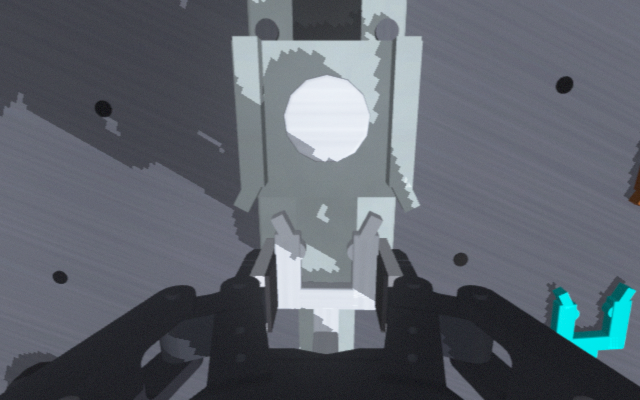

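The head is now at column 327 and the clip at 326.5, so they are aligned. Lowering the last millimetres until contact.

step_arm:
  commands:
    - [0.03,0.0,0,0.0006,0,0,0]
    - [0.03,0.0,0,0.0012,0,0,0]
    - [0.03,0,0,0.0012,0,0,0]

```text
time_s: 8.15
tool_pos: [0.5853, 0.1743, 0.0375]
eef_rot: [-3.14, 0.002, 0.414]
force: [0.7, -0.9, -0.9]
finger_gap: 0.0388
```

step_arm:
  commands:
    - [0.03,0.0,0,0.0007,0,0,0]
    - [0.03,0.0,0,0.0012,0,0,0]
    - [0.03,0,0,0.0012,0,0,0]

```text
time_s: 8.4
tool_pos: [0.5854, 0.1743, 0.0367]
eef_rot: [-3.14, 0.002, 0.414]
force: [-1.7, -1.2, 3.8]
finger_gap: 0.0383
```

Contact shows as 3.8 N upward at TCP z = 36.7 mm, where it was expected. Releasing.

step_arm:
  commands:
    - [0.045,0,0,0,0,0,0]
    - [0.06,0,0,0,0,0,0]
    - [0.06,0,0,0,0,0,0]
    - [0.06,0,0,0,0,0,0]
    - [0.06,0,0,0,0,0,0]

```text
time_s: 8.82
tool_pos: [0.5854, 0.1743, 0.0367]
eef_rot: [-3.14, 0.002, 0.414]
force: [-0.9, 0.5, 0.0]
finger_gap: 0.0598
```

```bash
python3 snap.py w15
```

```text
time_s 8.8167
qpos [0.0956 0.6888 1.382  0.0006 1.0728 1.2518]
qvel [ 0.0004  0.      0.0003  0.0019  0.0007 -0.0003]
tool_pos [0.5854 0.1743 0.0367]
eef_rot [-3.1405  0.0016  0.4143]
force [-0.9113  0.4658  0.0368]
finger_gap 0.05976130655231453
```

View pics/w15.png

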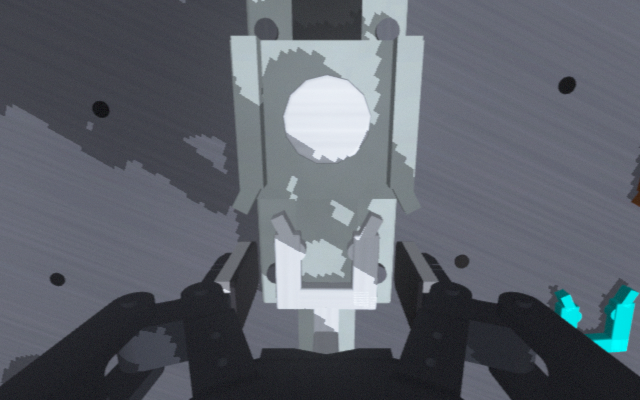

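The clip lies on the tongue, centred and square. Raising and backing off to see the tab.

step_arm:
  commands:
    - [0.06,0,0,-0.02,0,0,0]
    - [0.06,0,0,-0.05,0,0,0]
    - [0.06,0,0,-0.085,0,0,0]
    - [0.06,-0.03,0,-0.115,0,0,0]
    - [0.06,-0.07,0,-0.115,0,0,0]
    - [0.06,-0.08,0,-0.115,0,0,0]
    - [0.06,-0.08,0,-0.115,0,0,0]

```text
time_s: 9.45
tool_pos: [0.5103, 0.1415, 0.1526]
eef_rot: [-3.14, 0.002, 0.414]
force: [0.2, 0.6, 1.2]
finger_gap: 0.0604
```

```bash
python3 snap.py w16
```

```text
time_s 9.45
qpos [0.0466 0.4272 1.4929 0.0004 1.2238 1.2035]
qvel [ 0.0114  0.0591 -0.0986  0.0024  0.0073  0.0166]
tool_pos [0.5103 0.1415 0.1526]
eef_rot [-3.1404  0.0021  0.4137]
force [0.2151 0.6274 1.1828]
finger_gap 0.06035195452214755
```

View pics/w16.png

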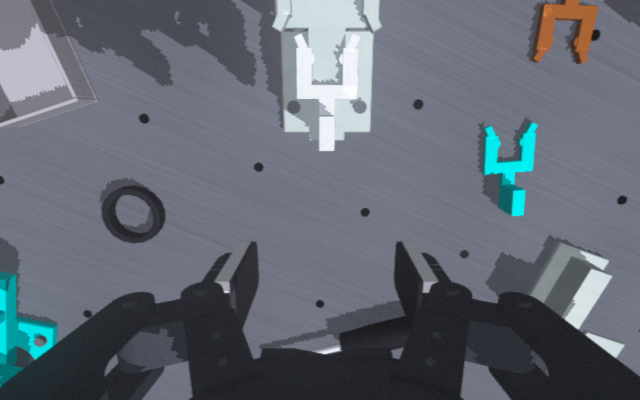

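The tab shows at (327,132), behind the fork at (326,75). I'll take a second view for its height.

step_arm:
  commands:
    - [0.06,0.01,0.03,0,0,0,0]
    - [0.06,0.01,0.05,0,0,0,0]
    - [0.06,0.01,0.05,0,0,0,0]
    - [0.06,0.01,0.05,0,0,0,0]

```text
time_s: 9.83
tool_pos: [0.5425, 0.0997, 0.1518]
eef_rot: [-3.14, 0.001, 0.412]
force: [-0.0, -0.4, 0.2]
finger_gap: 0.0601
```

```bash
python3 snap.py w17; python3 - <<'E'
import cv2,numpy as np
a=cv2.imread("pics/w16.png");b=cv2.imread("pics/w17.png")
A=cv2.resize(a[20:160,280:380],None,fx=4,fy=4,interpolation=cv2.INTER_NEAREST)
B=cv2.resize(b[20:160,190:290],None,fx=4,fy=4,interpolation=cv2.INTER_NEAREST)
cv2.imwrite("pics/c1617.png",np.hstack([A,B]))
E
```

```text
time_s 9.8333
qpos [-0.0332  0.4625  1.4329  0.0007  1.2476  1.1252]
qvel [ 0.026  -0.0141  0.0236  0.0052  0.0005  0.0068]
tool_pos [0.5425 0.0997 0.1518]
eef_rot [-3.1404  0.001   0.4122]
force [-0.0293 -0.3717  0.231 ]
finger_gap 0.060117087089595816
```

View pics/c1617.png

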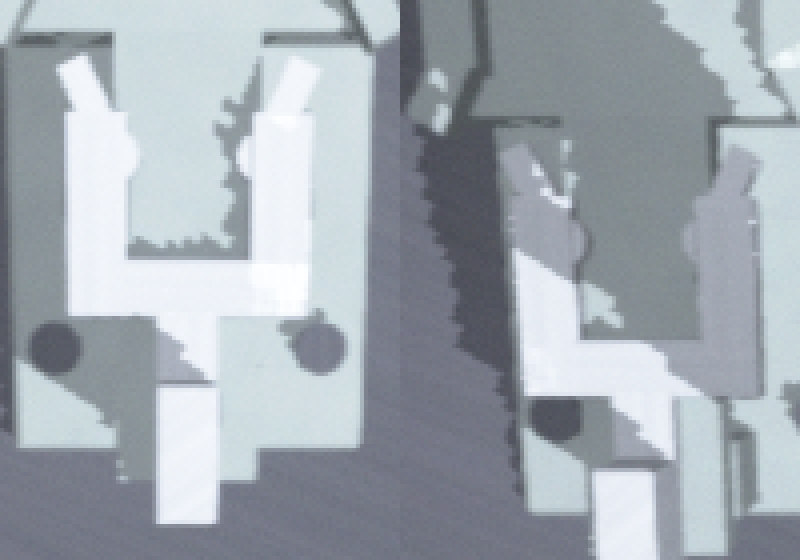

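```bash
python3 - <<'E'
from h import *
np.set_printoptions(precision=4,suppress=True)
_,D6,*c6=load("w16.npz");_,D7,*c7=load("w17.npz")
q=lambda x,y,x0:(x0+x/4-.5,20+y/4-.5)
FL6,FR6,RL6,RR6=[q(x,y,280) for x,y in((157,385),(218,385),(157,523),(218,523))]
FL7,FR7=q(192,472,190),q(257,470,190)
a,ra=tri(ray(*FL6,*c6),ray(*FL7,*c7));b,rb=tri(ray(*FR6,*c6),ray(*FR7,*c7));print("front corners",a,ra,b,rb)
P=[onz(*x,.069,*c6) for x in(FL6,FR6,RL6,RR6)];print(np.array(P));C=np.mean(P,0)
v=P[0]+P[1]-P[2]-P[3];print("tab c",C,"len",np.hypot(*v[:2])/2,"w",np.linalg.norm(P[0]-P[1]),"yaw",np.degrees(np.arctan2(v[1],v[0])))
P7=[onz(*x,.069,*c7) for x in(FL7,FR7)];print("w17 front mid",np.mean(P7,0),"w16",(P[0]+P[1])/2)
# fork rear edge, underside top .051
l,r=onz(*q(69,316,280),.051,*c6),onz(*q(308,316,280),.051,*c6);print("rear",l,r,np.linalg.norm(l-r),"mid",(l+r)/2)
u=np.array([np.cos(np.radians(23.8)),np.sin(np.radians(23.8)),0])
g=np.array([.6427,.198,.05]);w=np.array([-u[1],u[0],0])
for n,X in(("tab",C),("rear",(l+r)/2)):print(n,(X-g)@u,(X-g)@w)
E
python3 go.py .5552 .1610 .115 23.8
```

```text
front corners [0.5631 0.1684 0.0702] 0.0003826226101846386 [0.5668 0.1596 0.0667] 0.0002840328098258846
[[0.5632 0.1685 0.069 ]
 [0.567  0.1598 0.069 ]
 [0.5434 0.16   0.069 ]
 [0.5473 0.151  0.069 ]]
tab c [0.5552 0.1598 0.069 ] len 0.02153507261123179 w 0.00951766689426102 yaw 23.686163174084616
w17 front mid [0.5649 0.1639 0.069 ] w16 [0.5651 0.1642 0.069 ]
rear [0.5668 0.1865 0.051 ] [0.5828 0.15   0.051 ] 0.03982911045414803 mid [0.5748 0.1682 0.051 ]
tab -0.09544253186732221 0.0003947802705220018
rear -0.07416164394256125 0.0001726896409316902
[ 0.0365 -0.0502  0.0369] [-0.0793  0.0714 -0.1249]
```

The tab top is at 68.5 mm (expected 69), 21.5 x 9.5 mm, yaw 23.7°. Its centre is at (0.5552, 0.160), and dead reckoning gives (0.5552, 0.161). All consistent. Moving above it.

step_arm:
  commands:
    - [0.04,0.0365,-0.045,0.0,0,0,0]
    - [0.04,0.0365,-0.05,0.0,0,0,0]
    - [0.04,0.0365,-0.05,0.036,0,0,0]
    - [0.04,0.0365,-0.05,0.036,0,0,0]
    - [0.04,0.0365,-0.05,0.036,0,0,0]

```text
time_s: 10.3
tool_pos: [0.5542, 0.1615, 0.1148]
eef_rot: [-3.139, 0.005, 0.414]
force: [-0.0, -0.5, 1.3]
finger_gap: 0.04
```

```bash
python3 snap.py w18; python3 go.py .5551 .1605 .057 23.8
```

```text
time_s 10.3
qpos [0.0782 0.545  1.4033 0.0009 1.199  1.2342]
qvel [-0.0207 -0.0399 -0.0442  0.0007  0.0115 -0.0052]
tool_pos [0.5542 0.1615 0.1148]
eef_rot [-3.1389  0.0051  0.4144]
force [-0.0319 -0.4892  1.3005]
finger_gap 0.040037722134059706
[-0.0001  0.0007  0.0592] [-0.0967  0.1291 -0.0962]
```

View pics/w18.png

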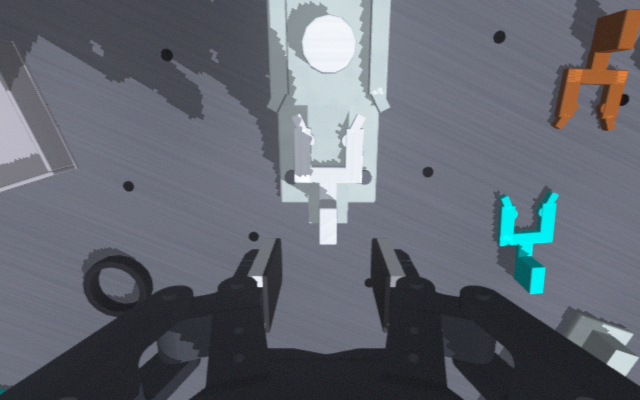

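The tab at (328,225) is centred between the fingers (centre column 326). Descending over it.

step_arm:
  commands:
    - [0.04,0.0,0.0007,0.015,0,0,0]
    - [0.04,0.0,0.0007,0.03,0,0,0]
    - [0.04,0.0,0.0007,0.045,0,0,0]
    - [0.04,0.0,0.0007,0.055,0,0,0]
    - [0.04,0.0,0.0007,0.057,0,0,0]
    - [0.04,0.0,0.0007,0.057,0,0,0]

```text
time_s: 10.85
tool_pos: [0.5555, 0.1603, 0.0597]
eef_rot: [-3.14, 0.002, 0.413]
force: [0.3, 0.4, 0.4]
finger_gap: 0.0401
```

```bash
python3 snap.py w19; python3 go.py .5551 .1605 .057 23.8
```

```text
time_s 10.85
qpos [0.0758 0.6141 1.4618 0.001  1.0681 1.233 ]
qvel [ 0.0022 -0.0151 -0.0149 -0.0016  0.0062 -0.0001]
tool_pos [0.5555 0.1603 0.0597]
eef_rot [-3.14    0.0019  0.4132]
force [0.3345 0.4347 0.3574]
finger_gap 0.04006131027235717
[-0.0006 -0.0004  0.0032] [-0.0744  0.0592 -0.1159]
```

View pics/w19.png

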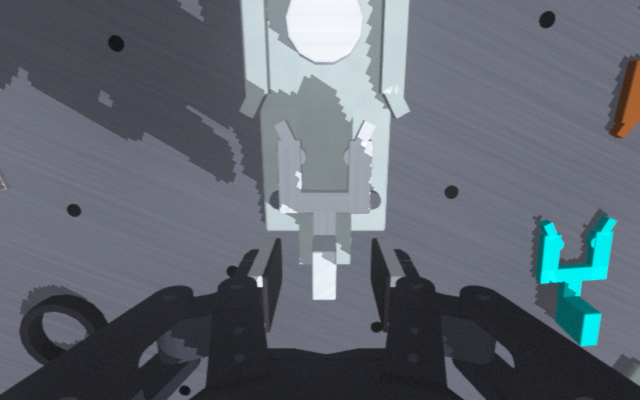

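The tab at (324,275) is between the pads. Closing on it.

step_arm:
  commands:
    - [0.04,-0.0005,-0.0006,0.002,0,0,0]
    - [0.02,-0.0005,-0.0006,0.002,0,0,0]
    - [0.0,-0.0005,-0.0006,0.002,0,0,0]
    - [0.0,-0.0005,-0.0006,0.002,0,0,0]
    - [0.0,-0.0005,-0.0006,0.002,0,0,0]
    - [0.0,-0.0005,-0.0006,0.002,0,0,0]
    - [0.0,-0.0005,-0.0006,0.002,0,0,0]
    - [0.0,-0.0005,-0.0006,0.002,0,0,0]

```text
time_s: 11.57
tool_pos: [0.5553, 0.1608, 0.0588]
eef_rot: [-3.141, 0.0, 0.413]
force: [-1.9, -0.1, 5.3]
finger_gap: 0.0088
```

```bash
python3 snap.py w20
```

```text
time_s 11.5667
qpos [0.0768 0.6145 1.4642 0.001  1.0633 1.2337]
qvel [ 0.0002 -0.001   0.0009  0.0003  0.0007 -0.0001]
tool_pos [0.5553 0.1608 0.0588]
eef_rot [-3.1406  0.0001  0.4134]
force [-1.8677 -0.0634  5.2775]
finger_gap 0.008844540066890094
```

View pics/w20.png

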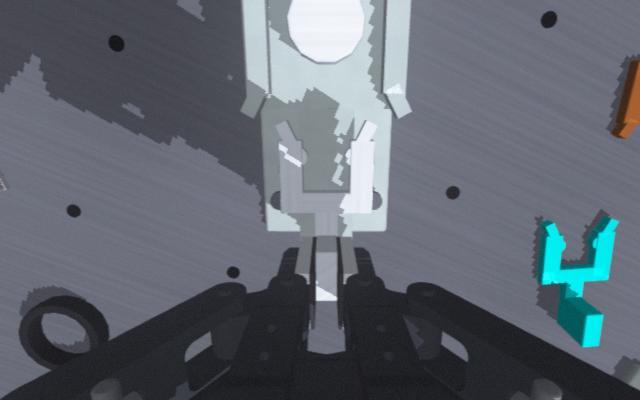

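Gripped at 8.8 mm, with the clip still aligned (fork centre 326.5, head 326). Sliding 25 mm, then checking.

step_arm:
  commands:
    - [0.0,0.005,0,-0.0004,0,0,0]
    - [0.0,0.01,0,-0.0004,0,0,0]
    - [0.0,0.016,0,-0.0004,0,0,0]
    - [0.0,0.022,0,-0.0004,0,0,0]
    - [0.0,0.025,0,-0.0004,0,0,0]
    - [0.0,0.025,0,-0.0004,0,0,0]

```text
time_s: 12.12
tool_pos: [0.5788, 0.1711, 0.0589]
eef_rot: [-3.141, -0.0, 0.414]
force: [0.0, -0.6, -1.3]
finger_gap: 0.0086
```

```bash
python3 snap.py w21
```

```text
time_s 12.1167
qpos [0.0911 0.6493 1.3868 0.001  1.1057 1.2478]
qvel [-0.0043 -0.011   0.0286  0.0006 -0.006  -0.0029]
tool_pos [0.5788 0.1711 0.0589]
eef_rot [-3.1406 -0.      0.4137]
force [ 0.0257 -0.6274 -1.3175]
finger_gap 0.00862137914313014
```

View pics/w21.png

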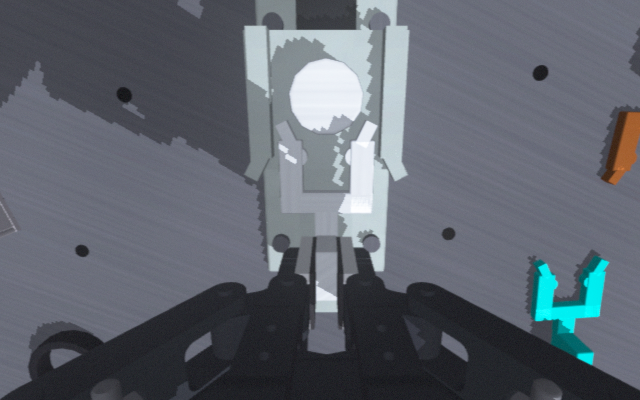

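Still centred (head 326, fork 326.5). The arm tips are entering the guides at about (285,130) and (367,130). Continuing slowly.

step_arm:
  commands:
    - [0.0,0.004,0,0,0,0,0]
    - [0.0,0.008,0,0,0,0,0]
    - [0.0,0.012,0,0,0,0,0]
    - [0.0,0.015,0,0,0,0,0]
    - [0.0,0.018,0,0,0,0,0]
    - [0.0,0.018,0,0,0,0,0]

```text
time_s: 12.67
tool_pos: [0.5954, 0.1784, 0.0589]
eef_rot: [-3.141, -0.0, 0.414]
force: [0.4, 0.5, -0.0]
finger_gap: 0.0083
```

```bash
python3 snap.py w22
```

```text
time_s 12.6667
qpos [0.1006 0.6747 1.3307 0.001  1.1364 1.2572]
qvel [-0.0014 -0.0078  0.0156 -0.0004 -0.0092 -0.0028]
tool_pos [0.5954 0.1784 0.0589]
eef_rot [-3.1407 -0.0001  0.4137]
force [ 0.4132  0.5314 -0.0071]
finger_gap 0.008283338488384626
```

View pics/w22.png

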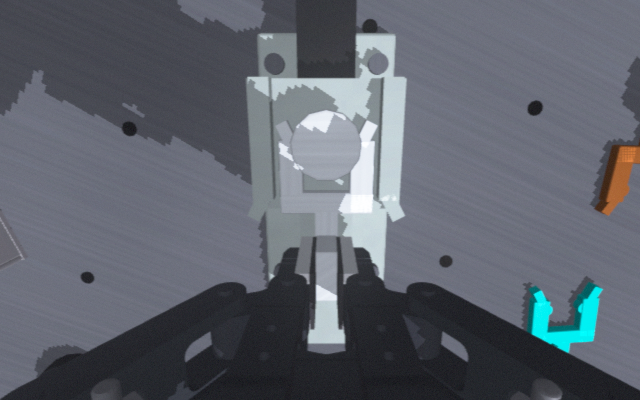

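The arms are under the head, centred. Pushing on in small rows and watching the force.

step_arm:
  commands:
    - [0.0,0.002,0,0,0,0,0]
    - [0.0,0.004,0,0,0,0,0]
    - [0.0,0.006,0,0,0,0,0]
    - [0.0,0.0075,0,0,0,0,0]
    - [0.0,0.009,0,0,0,0,0]
    - [0.0,0.009,0,0,0,0,0]

```text
time_s: 13.22
tool_pos: [0.6037, 0.1821, 0.0589]
eef_rot: [-3.141, -0.0, 0.414]
force: [-0.5, 0.0, -0.0]
finger_gap: 0.0083
```

step_arm:
  commands:
    - [0.0,0.001,0,0,0,0,0]
    - [0.0,0.002,0,0,0,0,0]
    - [0.0,0.003,0,0,0,0,0]
    - [0.0,0.003,0,0,0,0,0]

```text
time_s: 13.55
tool_pos: [0.6066, 0.1833, 0.0589]
eef_rot: [-3.141, -0.001, 0.414]
force: [-0.1, -0.1, -0.5]
finger_gap: 0.0088
```

```bash
python3 snap.py w23
```

```text
time_s 13.55
qpos [0.1066 0.6921 1.2922 0.0011 1.157  1.2631]
qvel [-0.0015 -0.0019  0.0049  0.001  -0.0086 -0.0014]
tool_pos [0.6066 0.1833 0.0589]
eef_rot [-3.1407 -0.0007  0.4138]
force [-0.1256 -0.068  -0.489 ]
finger_gap 0.00884288278161112
```

View pics/w23.png

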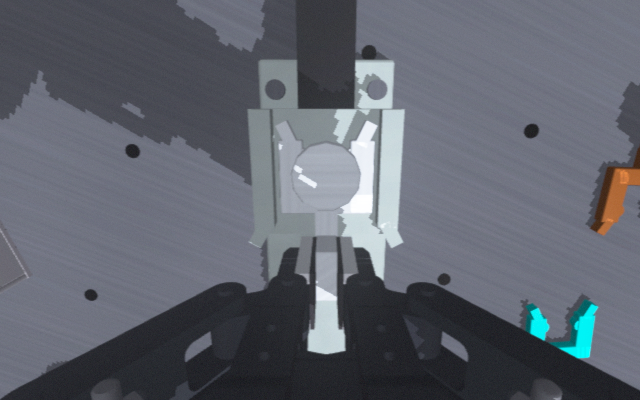

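No force yet, and by reckoning it is within ±1.5 mm of home. I'll push on in 0.5 mm rows to find either the snap or the end stop.

step_arm:
  commands:
    - [0.0,0.0005,0,0,0,0,0]
    - [0.0,0.001,0,0,0,0,0]
    - [0.0,0.001,0,0,0,0,0]

```text
time_s: 13.85
tool_pos: [0.6068, 0.1834, 0.0589]
eef_rot: [-3.141, 0.001, 0.414]
force: [-5.6, -2.5, 1.9]
finger_gap: 0.0085
```

The force rose to 6 N within 0.2 mm. That looks like the end stop, with the bar on the shaft, and the snap would have happened during the earlier 9 mm push. I'll check by measurement.

```bash
python3 snap.py w24; python3 - <<'E'
from h import *
import cv2
np.set_printoptions(precision=4,suppress=True)
a=cv2.imread("pics/w24.png");cv2.imwrite("pics/w24c.png",cv2.resize(a[100:260,240:410],None,fx=4.5,fy=3.7,interpolation=cv2.INTER_NEAREST))
for col in(290,300,305,345,350,360,366):print(col,a[196:224,col].min(1))
for r in (165,176,187):print(r,a[r,282:372].min(1))
print(a[130:220,326].min(1))
E
```

```text
time_s 13.85
qpos [0.1069 0.693  1.29   0.0006 1.1602 1.2637]
qvel [ 0.0003 -0.0012  0.0031  0.0012 -0.0064 -0.0005]
tool_pos [0.6068 0.1834 0.0589]
eef_rot [-3.1406  0.0014  0.4138]
force [-5.5864 -2.4792  1.8522]
finger_gap 0.008452876414258839
290 [158 159 158 160 159 158 157 155 159 159 157 158 159 159 157 155 153 134
 129 133 131 133 132 133 133 130 129 129]
300 [155 153 149 144 146 156 155 159 159 157 157 155 162 159 159 157 156 134
 128 131 132 130 133 129 132 130 129 131]
305 [157 158 162 162 164 163 162 158 145 155 158 159 159 159 157 159 153 132
 133 132 132 133 130 130 130 131 129 131]
345 [160 162 159 163 164 167 163 163 160 212 232 234 237 236 233 235 234 220
 205 202 203 203 198 204 202 201 202 194]
350 [158 159 159 159 171 212 222 233 241 238 237 240 242 243 243 243 235 220
 208 205 204 201 203 203 202 205 201 202]
360 [244 245 244 245 246 245 247 249 251 251 250 252 252 252 254 254 247 224
 208 202 206 203 203 203 204 205 202 201]
366 [240 245 238 238 242 243 248 248 251 250 248 249 252 252 253 253 246 223
 208 207 207 203 205 205 205 203 205 203]
165 [162 162 162 161
[... 755 characters left out ...]
8 159 157 145 144 152 159 163 163 164 163
 166 164 165 165 164 165 163 164 166 166 168 172 182 218 233 218 178 167
 167 165 167 167 166 166 167 168 168 165 166 167 165 168 166 167 167 166
 168 167 168 168 168 168 167 165 165 167 166 166 165 168 167 165 168 163
 167 165 165 162 159 207 233 237 238 237 238 239 237 236 237 237 237 234]
[134 132 134 133 132 132 131 132 132 131 132 122 122 137 163 163 164 164
 166 165 166 162 164 166 165 173 171 171 169 166 169 167 169 170 168 168
 163 167 168 167 165 162 161 163 163 160 164 166 165 166 165 164 164 168
 169 169 171 168 163 164 162 166 163 165 159 158 160 160 161 163 166 166
 166 167 165 166 167 165 162 155 154 157 162 160 161 160 162 163 160 162]
```

View pics/w24c.png

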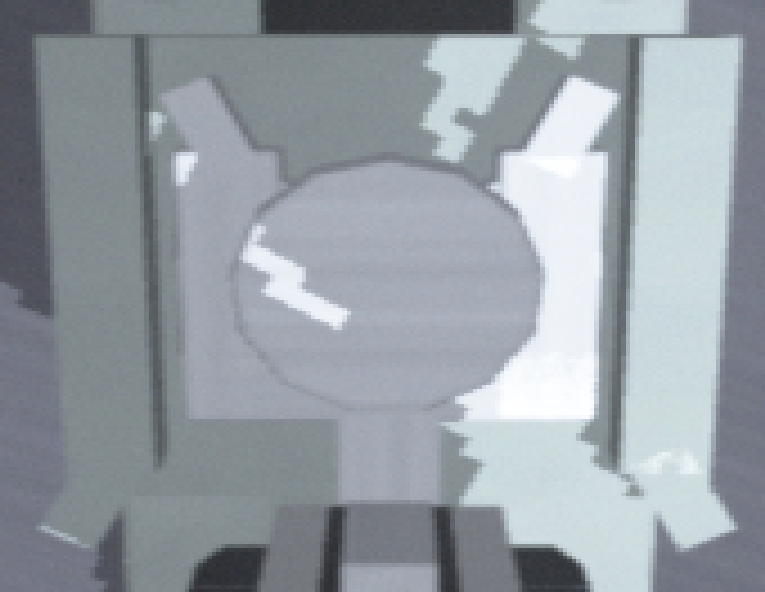

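```bash
python3 - <<'E'
from h import *
np.set_printoptions(precision=4,suppress=True)
_,D,*c=load("w24.npz")
u=np.array([np.cos(.4138),np.sin(.4138),0]);w=np.array([-u[1],u[0],0])
f,b=onz(326,142.9-.5,.062,*c),onz(326,210.6-.5,.062,*c);h=(f+b)/2;print("head dia",np.linalg.norm(f-b),h)
for n,q in(("rear",(300,212.5)),("rearR",(360,212.7)),("shoulderL",(285,141)),("shoulderR",(370,141)),("tipL",(288,120.5))):
    X=onz(*q,.051,*c);print(n,(X-h)@u,(X-h)@w)
E
```

```text
head dia 0.02735977473267644 [0.6428 0.1981 0.062 ]
rear -0.018292527727540822 0.011480668332667983
rearR -0.01839908025107493 -0.014989216303110326
shoulderL 0.013028492625652206 0.01708336140902748
shoulderR 0.013008975698234355 -0.018345531372290357
tipL 0.021380020895039646 0.01558181742058218
```

The rear edge is 18.3 mm behind the shaft centre (19 when home) and the shoulders are at +13.0 mm (13 when home). So the bore is within about 0.5 mm of the groove and the clip is home. One slightly firmer push to confirm the stop, then relax and release.

step_arm:
  commands:
    - [0.0,0.0015,0,0,0,0,0]
    - [0.0,0.0015,0,0,0,0,0]
    - [0.0,0.0015,0,0,0,0,0]

```text
time_s: 14.15
tool_pos: [0.6068, 0.1835, 0.0589]
eef_rot: [-3.14, 0.005, 0.414]
force: [-8.2, -4.5, 4.8]
finger_gap: 0.0084
```

step_arm:
  commands:
    - [0.0,-0.0003,0,0,0,0,0]
    - [0.0,-0.0003,0,0,0,0,0]
    - [0.015,-0.0003,0,0,0,0,0]
    - [0.03,-0.0003,0,0,0,0,0]
    - [0.03,-0.0003,0,0,0,0,0]
    - [0.03,-0.0003,0,0,0,0,0]

```text
time_s: 14.65
tool_pos: [0.6067, 0.1834, 0.0589]
eef_rot: [-3.14, 0.005, 0.414]
force: [-0.3, 0.3, 0.3]
finger_gap: 0.0301
```

```bash
python3 snap.py w25
```

```text
time_s 14.65
qpos [ 0.1073  0.6941  1.2875 -0.0003  1.1647  1.2643]
qvel [ 0.0001 -0.0018 -0.0001 -0.0022  0.0014  0.0016]
tool_pos [0.6067 0.1834 0.0589]
eef_rot [-3.1404  0.0046  0.4139]
force [-0.2706  0.2707  0.3053]
finger_gap 0.030149247538756745
```

View pics/w25.png

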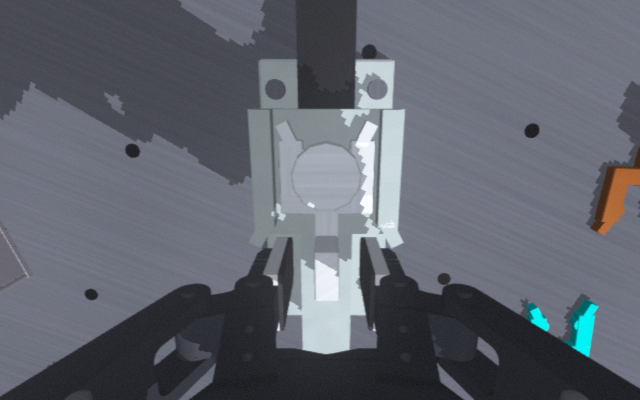

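Released. The tab at (326,270) is free between the pads and the clip hasn't moved. Raising clear, then backing off for the last check.

step_arm:
  commands:
    - [0.03,0,0,-0.015,0,0,0]
    - [0.03,0,0,-0.04,0,0,0]
    - [0.03,0,0,-0.075,0,0,0]
    - [0.03,-0.02,0,-0.105,0,0,0]
    - [0.03,-0.06,0,-0.115,0,0,0]
    - [0.03,-0.06,0,-0.115,0,0,0]
    - [0.03,-0.06,0,-0.115,0,0,0]
    - [0.03,-0.06,0,-0.115,0,0,0]

```text
time_s: 15.37
tool_pos: [0.5527, 0.1594, 0.1743]
eef_rot: [-3.141, 0.004, 0.414]
force: [0.6, 0.5, -0.0]
finger_gap: 0.0299
```

```bash
python3 snap.py w26; python3 snap.py s26 scene|head -1; python3 -c "
import cv2
a=cv2.imread('pics/w26.png');cv2.imwrite('pics/w26c.png',cv2.resize(a[0:170,240:420],None,fx=4,fy=3.5,interpolation=cv2.INTER_NEAREST))
a=cv2.imread('pics/s26.png');cv2.imwrite('pics/s26c.png',cv2.resize(a[120:330,170:450],None,fx=2.8,fy=2.8))"
```

```text
time_s 15.3667
qpos [ 0.0753  0.479   1.3302 -0.0004  1.3364  1.2324]
qvel [ 0.0024  0.0273 -0.0182  0.0013  0.0015 -0.0018]
tool_pos [0.5527 0.1594 0.1743]
eef_rot [-3.1406  0.0038  0.4137]
force [ 0.5551  0.5364 -0.0135]
finger_gap 0.029938943943623588
time_s 15.4167
```

View pics/w26c.png

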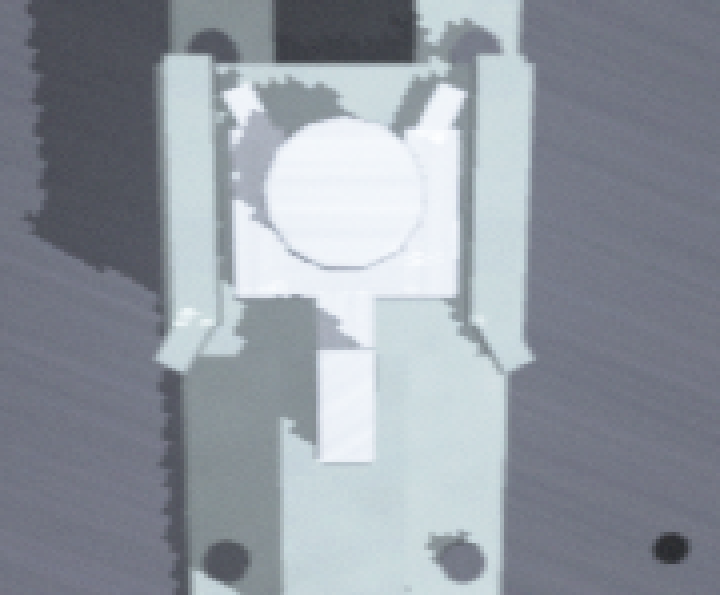

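View pics/s26c.png

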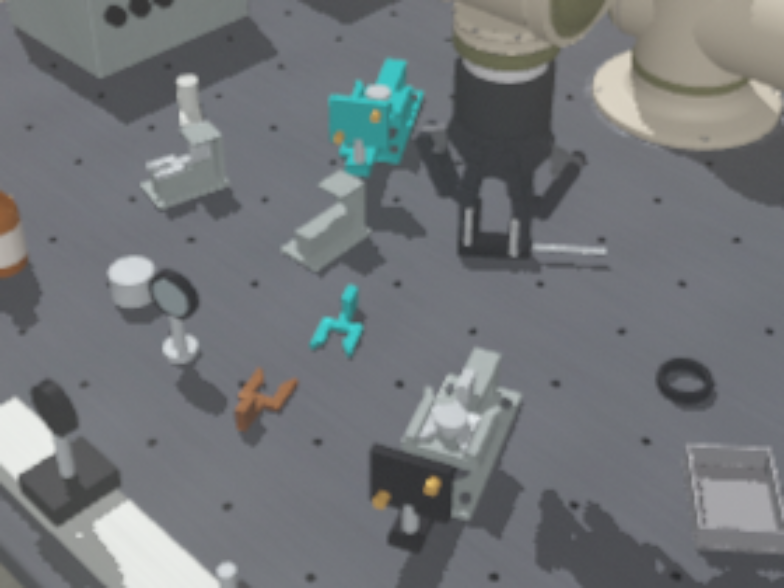

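```bash
python3 - <<'E'
from h import *
_,D,*c=load("w26.npz");u=np.array([np.cos(.4138),np.sin(.4138),0])
g=lambda y,z:onz(326,y/3.5-.5,z,*c)
h=(g(118,.062)+g(269,.062))/2
for n,y,z in(("rear -19",298,.051),("shoulder 13",130,.051),("tabfront -29",350,.069),("tabrear -51",462,.069)):print(n,1e3*(g(y,z)-h)@u)
from cell import manip
print(manip.job_done())
E
```

```text
rear -19 -18.455192629302445
shoulder 13 13.287213869191271
tabfront -29 -28.82911650513708
tabrear -51 -50.19901341928567
the job is handed in; nothing more can be done
None
```

The larger clip is in the groove under the shaft's head, released, and the job was handed in at about 15.4 s of the 48 s allowed.

**What I did:**
- I gripped the larger clip across its sides, drew it 35 mm out of its holder, and set it down on the tongue.
- I took it again by its tab and slid it open end first under the head until it met a stop. It did not move further under about 9 N.
- I then opened the fingers and drew clear.

**Last checks:**
- After I let go, four edges of the clip measured against the shaft centre put its bore 0.2 to 0.8 mm past the nominal seat. That is within my measuring error and matches the roughly 1 mm of play before the cross bar meets the shaft.
- The final pictures show the clip centred in the guides. The small clip is still in its holder, and everything else visible in them is in place.

**Doubts:**
- I did not see the snap as a force peak, because force is only reported at the end of each move. That the clip snapped home rests on where it lies and on the hard stop.
- Camera and arm positions differed by up to about 1 mm sideways, so I lined the clip up with the shaft head in the wrist camera pictures.

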